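# Lay out the bench for a cooled dropwise addition

### The job

Lay out the bench for a cooled dropwise addition: lift the beaker out of the glass dish and stand it on the bench in the gap between the spill tray and the stirrer, clear of both by at least a finger's breadth, then put the empty dish in the middle of the stirrer's round plate as the bath and stand the conical flask in the dish. In the spill tray the round brown bottle goes in the bay next to the stirrer and the square plastic bottle in the bay farther from it. Set everything down upright without dropping or tipping it, and leave the large bottle, the mortar and the spatula where they are.

Things in the scene. Friction and masses are not known exactly. Their poses are not given: they have to be found in the camera images.
- stirrer: Magnetic stirrer, fixed: white box with two black knobs in front and a round white top plate (125 mm across, top face at 75 mm). Left or right of the tray, yaw within 0.2 rad. Origin on the bench under the plate's centre; x from front to back, z up. The box is 150 mm wide (y +-75), from x -115 (front; knobs to -132) to +75 mm, 56 mm high.
- tray: Grey plastic spill tray, fixed, 100 (x) x 150 (y) x 28 mm high, walls, floor and dividing wall 4 mm, yaw within 0.2 rad. Origin at the centre of its underside, z up. The divider lies along x at y = 0: two bays, 92 x 69 mm inside, centred at y = +36.5 and -36.5 mm. The gap between the facing sides of tray and stirrer is 80 to 180 mm.
- round_bottle: Brown glass reagent bottle, round and slim, 50 mm diameter, 130 mm high, with a white round screw cap 30 mm in diameter from 106 to 130 mm height; paper label. About 0.2 kg. Origin at the centre of its underside, z up. Starts upright on the bench.
- square_bottle: Square white plastic bottle, 50 x 50 mm body, 82 mm high to the flat shoulder, with a wide white round screw cap 42 mm in diameter from 87 to 113 mm height. About 0.22 kg. Origin at the centre of its underside, own x and y along its sides, z up. Starts upright on the bench.
- dish: Clear glass crystallising dish (flat-bottomed, straight-walled, open), 68 mm outer diameter, 40 mm high, wall 4 mm, floor 4 mm, so 60 mm inside. About 0.09 kg. Origin at the centre of its underside, z up. At the start it stands on the bench with the beaker nested in it.
- beaker: White plastic beaker, open, 50 mm outer diameter (49 mm at the foot), 70 mm high, wall 2.5 mm, with a small spout at the rim towards own +y. About 0.03 kg. Origin at the centre of its underside, z up. At the start it stands loosely inside the dish on its floor, so that its upper 34 mm rise above the dish's rim.
- flask: Clear glass conical flask, open, 51 mm diameter at the base, 90 mm high, narrowing to a straight neck 24 mm in diameter from 57 mm height up to the rim, which shows a slight bead. About 0.06 kg. Origin at the centre of its underside, z up. Starts upright on the bench.
- large_bottle: Large brown glass half-litre bottle with white cap, 74 mm diameter, 180 mm high, heavy (0.8 kg), standing near the left edge of the work; leave alone. Origin at the centre of its underside.
- mortar: White porcelain mortar with its pestle in it, 90 mm across, 52 mm high (pestle to 83 mm), standing behind the work; leave alone. Origin at the centre of its underside.
- spatula: Flat steel laboratory spatula, 195 mm long (own x), 13 mm wide, 4 mm thick, lying on the bench in front of the robot; leave alone. Origin at its middle, on its underside.

How it is judged:
At the end, for the whole second after the job is handed in: Round bottle on the floor of the bay next to the stirrer, square one in the other (15 mm across, 26 along); beaker on the bench between tray and stirrer, 8 mm or more clear of both; dish on the plate within 12 mm of its centre, flask on the dish floor; all upright, at rest, released (x of round_bottle in the frame of tray between -0.026 and 0.026 m and z of round_bottle in the frame of tray between 0.001 and 0.008 m and x of square_bottle in the frame of tray between -0.026 and 0.026 m and z of square_bottle in the frame of tray between 0.001 and 0.008 m and ((y of stirrer in the frame of tray above 0 m and y of round_bottle in the frame of tray between 0.022 and 0.052 m and y of square_bottle in the frame of tray between -0.052 and -0.022 m and y of beaker in the frame of tray above 0.108 m and y of beaker in the frame of stirrer below -0.108 m) or (y of stirrer in the frame of tray below -0 m and y of round_bottle in the frame of tray between -0.052 and -0.022 m and y of square_bottle in the frame of tray between 0.022 and 0.052 m and y of beaker in the frame of tray below -0.108 m and y of beaker in the frame of stirrer above 0.108 m)) and x of beaker in the frame of tray between -0.065 and 0.065 m and x of beaker in the frame of stirrer between -0.1 and 0.075 m and height (world z) of beaker between -0.003 and 0.005 m and horizontal distance between dish and stirrer below 0.012 m and height (world z) of dish between 0.072 and 0.079 m and horizontal distance between flask and dish below 0.01 m and z of flask in the frame of dish between 0.001 and 0.008 m and angle between each of round_bottle, square_bottle, beaker, dish, flask's own z axis and vertical below 0.08 rad and linear speed of each of round_bottle, square_bottle, beaker, dish, flask below 0.02 m/s); the robot touches nothing.
It fails at once if one of the five pieces is tipped over (more than about 40 degrees) (angle between any of round_bottle, square_bottle, beaker, dish, flask's own z axis and vertical above 0.7 rad).
It fails at once if one of the five pieces is dropped: out of the fingers and moving faster than 0.5 m/s (a fall of about 13 mm) ((contact force between round_bottle and the fingers below 0.05 N and linear speed of round_bottle above 0.5 m/s) or (contact force between square_bottle and the fingers below 0.05 N and linear speed of square_bottle above 0.5 m/s) or (contact force between beaker and the fingers below 0.05 N and linear speed of beaker above 0.5 m/s) or (contact force between dish and the fingers below 0.05 N and linear speed of dish above 0.5 m/s) or (contact force between flask and the fingers below 0.05 N and linear speed of flask above 0.5 m/s)).
It fails at once if the large bottle, the mortar or the spatula is moved more than 20 mm (distance of any of large_bottle, mortar, spatula from where it was at the start of the episode above 0.02 m).
It also fails if it takes over 144 s, if anything falls off the work surface, if the arm or the gripper's body presses on something with over 40 N, if the wrist force passes 120 N, or if a joint passes its speed limit or range.

### The arm

A 6-joint arm with a two-finger parallel gripper is mounted at the origin on the work surface. World frame = base frame: x ahead of the robot, y to its left, z up, the work surface at z = 0. Lengths are in m, angles in rad, forces in N, time in s.
With the tool pointing down it reaches from about 0.35 to 0.775 m from the base axis. Payload 5.5 kg.
Tool frame: the origin (TCP) lies midway between the tips of the shut fingers; the grasp point (between the pads) lies 19 mm behind it; z points along the fingers, y is the line along which they close (so a half turn about z gives the same grasp; the last joint's range is limited). The gripper opens to 85 mm and grips with 20 to 120 N. Pads are 22 mm wide; open, the fingers measure 114 mm over their backs; the gripper's body (76 mm by 85 mm) begins 54 mm behind the grasp point. The pads swing forward as they close: fully open they stand 13 mm farther back than shut.
Start: joints at [-1.25, 0.313, 0.046, 1.304, 0, 1.431], TCP at [0.256, -0.515, 0.231] pointing down, gripper open.
Joint ranges: [-2.76, 2.76], [-0.86, 1.69], [-1.03, 1.26], [-2.2, 2.34], [-1.47, 1.5], [-3.14, 3.14]. Speed limits (rad/s): [2.57, 2.57, 3.14, 3.14, 3.14, 3.14].

### API

Orientations are given as a unit quaternion [w, x, y, z].
In Python, from workcell import env gives the robot as it stands. The module is installed in compiled form; this text tells all that it offers.
- The arm moves only by the tool carry_out, never from a script. Its argument "series" is a list of rows, each an object with "delta_rot": the turn, a rotation vector about the world's x, y, z normalised to -1 to 1, where 1 is 0.1 rad, a list of three; "travel": the shift along the world's x, y, z normalised to -1 to 1, where 1 is 0.025 m, a list of three; "fingers": the closure, from -1 (fully open) to 1 (shut). In form: [{"delta_rot": [ax, ay, az], "travel": [tx, ty, tz], "fingers": fingers}, ...]. A call has 1 to 5 rows; each row shifts and turns the commanded pose from where the row before left it; what a row does not reach is not made up. A row lasts 1/8 s, in which the tool goes at most 62.5 mm and 10.7 degrees, less where a joint would pass 70% of its speed; a pose out of reach is approached as far as the arm can. A call with a number of a shift or a turn outside -1 to 1 is refused whole. A call with a gripper value outside its range is refused whole. The fingers move at their own pace and stop on an object; "squeeze" is the grip in N (left out, the last holds). Time passes only in rows, so rows that do not move let the fingers close. It gives the time, the measured TCP pose, the force, the opening and the grip force at its end, in the units of the state.
- env.get_state(): the state, without advancing time (a new reading comes with each control period).
- env.read_camera(name): name is "scene" or "top" or "wrist"; returns a dict with "color" (384x512x3 uint8, red, green, blue), "fx", "fy", "cx", "cy" (pixels), "world_from_camera" (4x4, takes a point from camera to world coordinates); the wrist camera has in their place "hand_eye" (4x4, takes a point from camera to tool coordinates, whose origin is the TCP and whose axes are the flange's). Camera axes: x right, y up, looking along -z (the intrinsics and any distortion apply to the point x, -y, -z); pixel columns grow to the right and rows downward; lengths in m; the calibration is good to about 2 mm. The wrist camera is an equidistant fisheye: a pixel r from the principal point sees the ray r / f radians off the axis. A picture is of the moment at which its call begins: read the wrist's pose just before it. There is no depth.
- env.hand_in(): hands the job in; it is judged then, once.
The state is a dict: "clock": time; "joint_pos": joint angles; "qvel": joint speeds; "tau": joint torques, N m; "tcp_pos": TCP position; "orientation": TCP orientation; "wrist_force": force on the tool from outside, world axes, zero at the start; "ft_torque": the same for the moment, N m; "finger_gap": finger opening in m; "grip_force": force on a finger pad.
Only numpy, scipy, OpenCV 4.12 (cv2) and the standard library are available. Lean on these libraries where they do the work, as an engineer would, in place of code of your own. Each camera call takes 0.05 s, during which the arm holds its last target. There are 200 camera calls.

## Working session

There is one attempt and no reset: what is moved stays moved. The work goes in short steps, Python scripts to look and compute and a tool call to move; the robot and the scene stay as the last step left them, time stands still between calls to the robot, and variables do not carry over. Pictures are saved under pics/ and viewed, at most 16 in all, crops included, and the job is handed in when it is done.

Besides the shell and the picture viewer there is one more tool, called by a JSON object that holds its "name" and its "arguments", one argument or row to a line. carry_out: Moves the arm, as the interface text tells. Its arguments: {"type":"object","properties":{"series":{"type":"array","items":{"type":"object","properties":{"delta_rot":{"type":"array","items":{"type":"number"}},"travel":{"type":"array","items":{"type":"number"}},"fingers":{"type":"number"}}}},"squeeze":{"type":"number"}},"required":["series"]}

```bash
mkdir -p pics
python3 - <<'E'
from workcell import env
import cv2, numpy as np
s=env.get_state();print(s)
for n in ("scene","top"):
    c=env.read_camera(n);cv2.imwrite(f"pics/{n}0.png",c["color"][:,:,::-1])
    print(n,c["fx"],c["fy"],c["cx"],c["cy"],np.round(c["world_from_camera"],4).tolist(),[k for k in c])
E
```

```text
{'clock': 0.0, 'joint_pos': array([-1.24960276e+00,  3.13990912e-01,  4.49707756e-02,  1.30362181e+00,
        8.19422440e-06,  1.43122500e+00]), 'qvel': array([ 9.21839169e-04,  1.27064198e-03,  9.79589778e-04,  7.45871708e-05,
       -4.68387354e-04,  5.27823242e-05]), 'tau': array([-5.33595448e-04, -4.80618703e+01,  2.98535621e+01,  1.91152131e-02,
       -1.89889493e-04, -1.72241153e-05]), 'tcp_pos': array([ 0.25550543, -0.51452834,  0.23041094]), 'orientation': array([-9.19378459e-04,  9.73578721e-01,  2.28349783e-01, -7.96059885e-05]), 'wrist_force': array([ 0.05848706, -0.90844236, -0.21834124]), 'ft_torque': array([ 0.01560553, -0.0025143 , -0.01139414]), 'grip_force': 0.0, 'finger_gap': 0.08549297938874925}
scene 455.7575619540257 455.7575619540257 258.09335879702496 197.53322675891474 [[-0.7773, -0.5263, 0.3448, 0.9913], [0.6291, -0.6614, 0.4085, 0.5546], [0.0131, 0.5344, 0.8451, 1.0814], [0.0, 0.0, 0.0, 1.0]] ['color', 'fx', 'fy', 'cx', 'cy', 'world_from_camera']
top 366.48923002164133 366.48923002164133 256.9829102117801 191.80410140328314 [[-0.0232, 0.9937, -0.11, 0.4368], [-0.9997, -0.0241, -0.0074, 0.0472], [-0.01, 0.1098, 0.9939, 1.0536], [0.0, 0.0, 0.0, 1.0]] ['color', 'fx', 'fy', 'cx', 'cy', 'world_from_camera']
```

Run:
```python
import cv2
for n in ("scene","top"):
    i=cv2.imread(f"pics/{n}0.png");cv2.imwrite(f"pics/{n}0b.png",cv2.resize(i,(800,600),interpolation=cv2.INTER_CUBIC))
```

```text
(no output)
```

View pics/top0b.png

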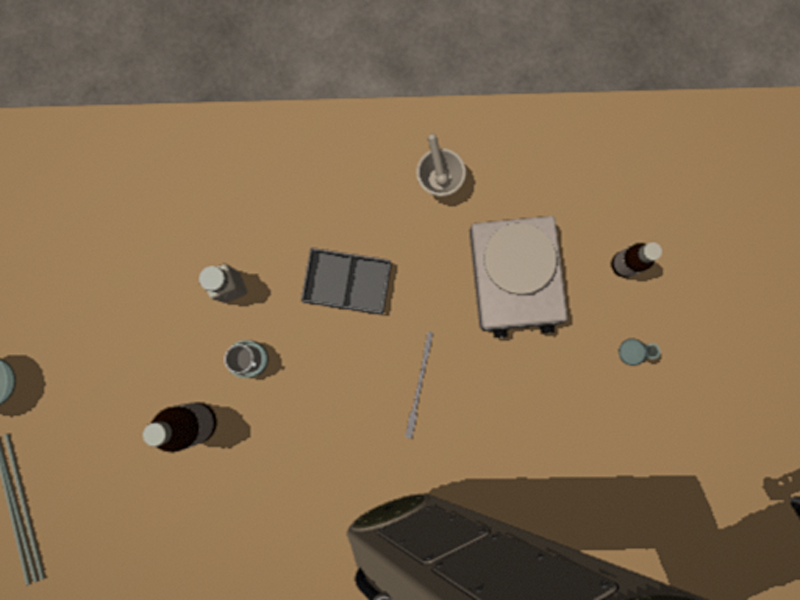

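View pics/scene0b.png

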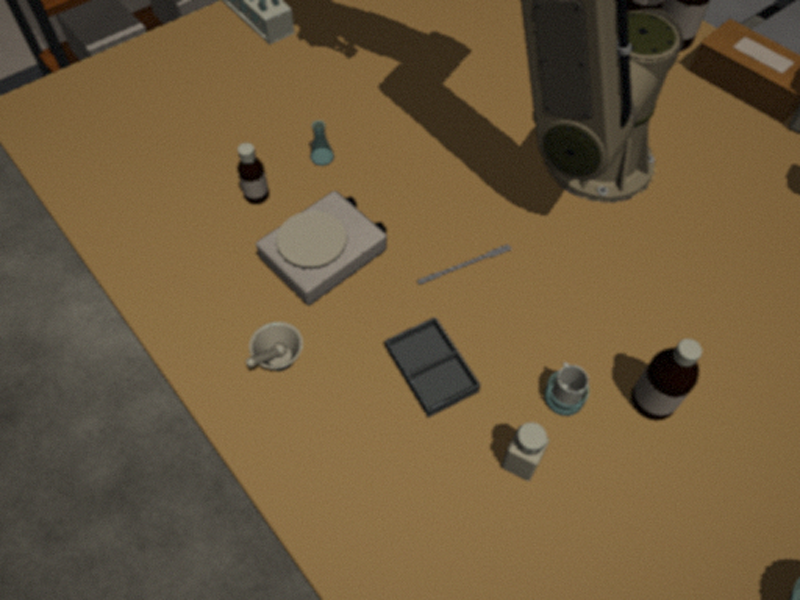

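The two views show: from above (800-px picture), the stirrer plate at (521,257), to the right of the tray, which is centred near (348,281). The round bottle's cap is at (653,251), the flask base at (632,352), the square cap at (214,279), the beaker rim at (242,359) and the large bottle's cap at (154,434). Next I'll triangulate these and overlay the models.

```bash
cat > h.py <<'E'
import numpy as np, cv2
from workcell import env
def cam(n):
    return env.read_camera(n)
def proj(c,P):
    T=np.linalg.inv(c["world_from_camera"]);p=np.atleast_2d(P)@T[:3,:3].T+T[:3,3]
    return np.c_[c["cx"]+c["fx"]*p[:,0]/-p[:,2], c["cy"]-c["fy"]*p[:,1]/-p[:,2]]
def back(c,uv,z):
    T=c["world_from_camera"];d=T[:3,:3]@np.array([(uv[0]-c["cx"])/c["fx"],-(uv[1]-c["cy"])/c["fy"],-1])
    return T[:3,3]+d*(z-T[2,3])/d[2]
def circ(x,y,z,r,n=48):
    a=np.linspace(0,2*np.pi,n);return np.c_[x+r*np.cos(a),y+r*np.sin(a),0*a+z]
def rect(x,y,yaw,x0,x1,y0,y1,z):
    p=np.array([[x0,y0],[x1,y0],[x1,y1],[x0,y1],[x0,y0]]);R=np.array([[np.cos(yaw),-np.sin(yaw)],[np.sin(yaw),np.cos(yaw)]])
    return np.c_[p@R.T+[x,y],np.full(5,z)]
E
python3 - <<'E'
from h import *
ct,cs=cam("top"),cam("scene")
S=.64
for n,z,a,b in [("square",.113,(214,279),(532,436)),("round",.130,(653,251),(247,149)),("flaskbase",0,(632,352),(321,156)),("flaskrim",.09,(654,352),(319,126)),
 ("beaker",.07,(242,359),(574,375)),("plate",.075,(521,257),(312,239)),("large",.18,(154,434),(688,351)),("mortar",.052,(441,172),(277,345)),
 ("t1",.028,(312,249),(434,412)),("t2",.028,(393,262),(386,346)),("t3",.028,(386,314),(434,321)),("t4",.028,(303,301),(478,384)),
 ("s1",.056,(471,225),(312,299)),("s2",.056,(554,217),(258,243)),("s3",.056,(567,324),(338,195)),("s4",.056,(483,330),(386,239)),("spA",0,(430,333),(418,282)),("spB",0,(409,437),(509,249))]:
    print(n,back(ct,np.array(a)*S,z).round(4)[:2],back(cs,np.array(b)*S,z).round(4)[:2])
E
```

```text
square [0.5831 0.3655] [0.5876 0.3725]
round [ 0.6089 -0.3578] [ 0.6095 -0.3532]
flaskbase [ 0.4471 -0.3633] [ 0.448  -0.3655]
flaskrim [ 0.4454 -0.3648] [ 0.4495 -0.3571]
beaker [0.4501 0.3301] [0.4445 0.3323]
plate [ 0.6144 -0.1539] [ 0.6155 -0.1468]
large [0.3395 0.4302] [0.3457 0.433 ]
mortar [ 0.7775 -0.0219] [ 0.7793 -0.0176]
t1 [0.6472 0.2158] [0.6463 0.2287]
t2 [0.6195 0.0687] [0.6315 0.0854]
t3 [0.5251 0.0833] [0.5358 0.0983]
t4 [0.5522 0.2326] [0.5576 0.2358]
s1 [ 0.6776 -0.0718] [ 0.6831 -0.0537]
s2 [ 0.6884 -0.2196] [ 0.6898 -0.213 ]
s3 [ 0.4977 -0.2322] [ 0.5095 -0.2157]
s4 [ 0.4907 -0.0859] [ 0.5034 -0.0768]
spA [0.4905 0.0041] [0.4923 0.0037]
spB [0.304  0.0473] [0.3083 0.0528]
```

```bash
cat > ov.py <<'E'
from h import *
import sys
O=dict(tray=(.587,.152,-.165),stir=(.615,-.152,-.075),sq=(.584,.368,.3),rd=(.609,-.356),fl=(.4475,-.364),bk=(.449,.331),dish=(.449,.331))
def lines():
    L=[];x,y,w=O["tray"]
    L+=[rect(x,y,w,-.05,.05,-.075,.075,z) for z in(0,.028)]+[rect(x,y,w,-.046,.046,a-.0345,a+.0345,.028) for a in(.0365,-.0365)]
    x,y,w=O["stir"];L+=[rect(x,y,w,-.115,.075,-.075,.075,z) for z in(0,.056)]+[circ(x,y,.075,.0625)]
    x,y,w=O["sq"];L+=[rect(x,y,w,-.025,.025,-.025,.025,z) for z in(0,.082)]+[circ(x,y,.113,.021)]
    x,y=O["rd"];L+=[circ(x,y,0,.025),circ(x,y,.13,.015)]
    x,y=O["fl"];L+=[circ(x,y,0,.0255),circ(x,y,.09,.012)]
    x,y=O["bk"];L+=[circ(x,y,.07,.025)]
    x,y=O["dish"];L+=[circ(x,y,.04,.034),circ(x,y,0,.034)]
    return L
def draw(c,x0,y0,x1,y1,k,off=(0,0)):
    im=cv2.resize(c["color"][y0:y1,x0:x1,::-1],None,fx=k,fy=k,interpolation=cv2.INTER_CUBIC)
    im=cv2.convertScaleAbs(im,alpha=1.5)
    for P in lines():
        p=(proj(c,P)-[x0,y0]+.5)*k-.5
        cv2.polylines(im,[np.round(p*8).astype(int)],False,(0,255,0),1,cv2.LINE_AA,3)
    return im
E
python3 - <<'E'
from ov import *
c=cam("top")
a=draw(c,120,130,255,255,3);b=draw(c,295,130,430,255,3)
cv2.imwrite("pics/ovt.png",np.hstack([a[:,:400],b[:,:400]]))
c=cam("scene")
cv2.imwrite("pics/ovs.png",draw(c,145,70,400,320,2.4))
E
```

```text
(no output)
```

View pics/ovt.png

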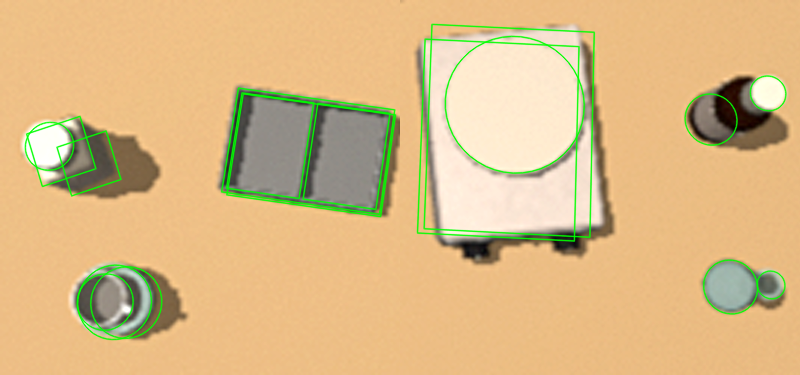

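View pics/ovs.png

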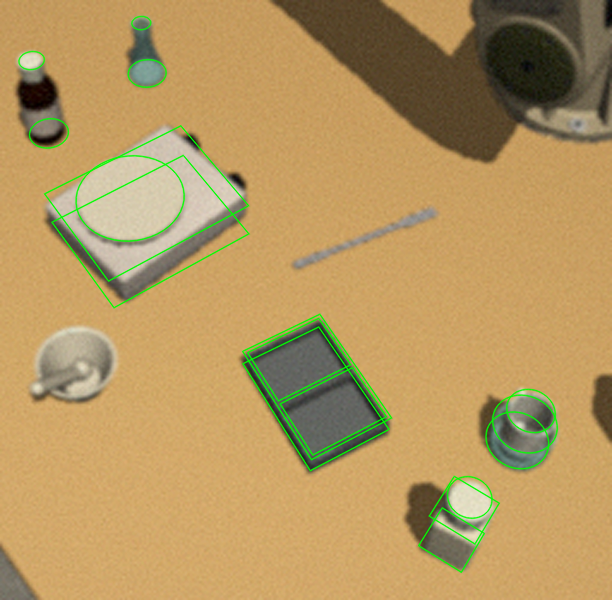

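The overlay fits within a few mm, except that the stirrer's yaw should be +0.075. I'll move above the round bottle, turning the closing line along x, and check it with the wrist camera.

{"name": "carry_out", "arguments": {
  "series": [
    {"delta_rot": [0,0,0.74],"travel": [0.943,0.423,-0.08],"fingers": -1},
    {"delta_rot": [0,0,0.74],"travel": [0.943,0.423,-0.08],"fingers": -1},
    {"delta_rot": [0,0,0.74],"travel": [0.943,0.423,-0.08],"fingers": -1},
    {"delta_rot": [0,0,0.74],"travel": [0.943,0.423,-0.08],"fingers": -1},
    {"delta_rot": [0,0,0.74],"travel": [0.943,0.423,-0.08],"fingers": -1}
  ],
  "squeeze": 40
}}

```text
clock: 0.92
tcp_pos: [0.3742, -0.4618, 0.2212]
orientation: [-0.0, 0.914, 0.405, 0.0]
wrist_force: [0.1, 0.7, -0.0]
finger_gap: 0.0853
grip_force: 0.0
```

{"name": "carry_out", "arguments": {
  "series": [
    {"delta_rot": [0,0,0.74],"travel": [0.943,0.423,-0.08],"fingers": -1},
    {"delta_rot": [0,0,0.74],"travel": [0.943,0.423,-0.08],"fingers": -1},
    {"delta_rot": [0,0,0.74],"travel": [0.943,0.423,-0.08],"fingers": -1},
    {"delta_rot": [0,0,0.74],"travel": [0.943,0.423,-0.08],"fingers": -1},
    {"delta_rot": [0,0,0.74],"travel": [0.943,0.423,-0.08],"fingers": -1}
  ]
}}

```text
clock: 1.55
tcp_pos: [0.4922, -0.4089, 0.2111]
orientation: [-0.0, 0.824, 0.566, -0.0]
wrist_force: [0.2, -0.4, 0.5]
finger_gap: 0.0855
grip_force: 0.0
```

{"name": "carry_out", "arguments": {
  "series": [
    {"delta_rot": [0,0,0.74],"travel": [0.943,0.423,-0.08],"fingers": -1},
    {"delta_rot": [0,0,0.74],"travel": [0.943,0.423,-0.08],"fingers": -1},
    {"delta_rot": [0,0,0.74],"travel": [0.943,0.423,-0.08],"fingers": -1},
    {"delta_rot": [0,0,0.74],"travel": [0.943,0.423,-0.08],"fingers": -1},
    {"delta_rot": [0,0,0.74],"travel": [0.943,0.423,-0.08],"fingers": -1}
  ]
}}

```text
clock: 2.17
tcp_pos: [0.6104, -0.3559, 0.201]
orientation: [-0.0, 0.706, 0.708, -0.0]
wrist_force: [0.5, -0.7, -0.1]
finger_gap: 0.0853
grip_force: 0.0
```

{"name": "carry_out", "arguments": {
  "series": [
    {"delta_rot": [0,0,0],"travel": [0,0,0],"fingers": -1},
    {"delta_rot": [0,0,0],"travel": [0,0,0],"fingers": -1}
  ]
}}

```text
clock: 2.42
tcp_pos: [0.6091, -0.3564, 0.2011]
orientation: [-0.0, 0.707, 0.707, -0.0]
wrist_force: [0.5, 0.5, -0.6]
finger_gap: 0.0851
grip_force: 0.0
```

```bash
cat >> h.py <<'E'
def wrist(pts):
    "wrist image + projection of world pts"
    s=env.get_state();c=env.read_camera("wrist")
    return c,wproj(c,s,pts)
def wproj(c,s,pts):
    from scipy.spatial.transform import Rotation as R
    w,x,y,z=s["orientation"];T=np.eye(4);T[:3,:3]=R.from_quat([x,y,z,w]).as_matrix();T[:3,3]=s["tcp_pos"]
    I=np.linalg.inv(T@c["hand_eye"]);p=np.atleast_2d(pts)@I[:3,:3].T+I[:3,3]
    d=np.c_[p[:,0],-p[:,1],-p[:,2]];r=np.hypot(d[:,0],d[:,1]);th=np.arctan2(r,d[:,2])
    return np.c_[c["cx"]+c["fx"]*th*d[:,0]/r,c["cy"]+c["fy"]*th*d[:,1]/r]
def heading():
    w,x,y,z=env.get_state()["orientation"];return 2*np.arctan2(y,x)
E
sed -i 's/-.152,-.075)/-.152,.075)/' ov.py
python3 - <<'E'
from ov import *
s=env.get_state();c=env.read_camera("wrist");print(s["clock"],s["tcp_pos"],s["orientation"],heading(),s["joint_pos"])
im=cv2.convertScaleAbs(c["color"][:,:,::-1],alpha=1.5)
im=cv2.resize(im,None,fx=1.5,fy=1.5)
for P in lines():
    cv2.polylines(im,[np.round(wproj(c,s,P)*12).astype(int)],False,(0,255,0),1,cv2.LINE_AA,3)
cv2.imwrite("pics/w1.png",im)
E
```

```text
2.425 [ 0.60909605 -0.35641362  0.20108886] [-2.27511414e-04  7.07177316e-01  7.07036176e-01 -1.91493313e-04] 1.5699961901698694 [-6.42900476e-01  5.90593104e-01  4.02181614e-01  1.38288967e+00
 -3.14433938e-04  9.28095532e-01]
```

View pics/w1.png

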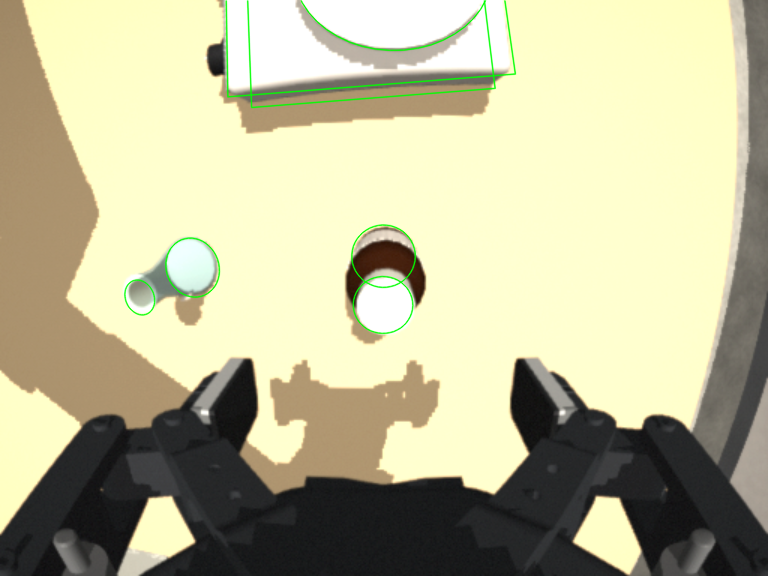

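The wrist picture confirms the estimates: the outlines of the round bottle (cap 384,305), the flask (190,267) and the stirrer fall on their objects within about 2 mm. Next is the cap grasp.

{"name": "carry_out", "arguments": {
  "series": [
    {"delta_rot": [0,0,0],"travel": [0,0,-0.82],"fingers": -1},
    {"delta_rot": [0,0,0],"travel": [0,0,-0.82],"fingers": -1},
    {"delta_rot": [0,0,0],"travel": [0,0,-0.82],"fingers": -1},
    {"delta_rot": [0,0,0],"travel": [0,0,-0.82],"fingers": -1},
    {"delta_rot": [0,0,0],"travel": [0,0,-0.82],"fingers": -1}
  ]
}}

```text
clock: 3.1
tcp_pos: [0.6084, -0.3573, 0.0987]
orientation: [0.0, 0.708, 0.706, -0.0]
wrist_force: [-1.0, -0.3, 0.7]
finger_gap: 0.0853
grip_force: 0.0
```

{"name": "carry_out", "arguments": {
  "series": [
    {"delta_rot": [0,0,0],"travel": [0,0,0],"fingers": 1},
    {"delta_rot": [0,0,0],"travel": [0,0,0],"fingers": 1},
    {"delta_rot": [0,0,0],"travel": [0,0,0],"fingers": 1},
    {"delta_rot": [0,0,0],"travel": [0,0,0],"fingers": 1},
    {"delta_rot": [0,0,0],"travel": [0,0,0],"fingers": 1}
  ]
}}

```text
clock: 3.72
tcp_pos: [0.61, -0.3572, 0.1005]
orientation: [0.001, 0.707, 0.707, 0.0]
wrist_force: [0.4, -1.6, 5.9]
finger_gap: 0.0286
grip_force: 40.1
```

{"name": "carry_out", "arguments": {
  "series": [
    {"delta_rot": [0,0,0],"travel": [0,0,0],"fingers": 1},
    {"delta_rot": [0,0,0],"travel": [0,0,0.1],"fingers": 1},
    {"delta_rot": [0,0,0],"travel": [0,0,0.1],"fingers": 1},
    {"delta_rot": [0,0,0],"travel": [0,0,0],"fingers": 1}
  ]
}}

```text
clock: 4.22
tcp_pos: [0.6091, -0.3562, 0.1034]
orientation: [-0.0, 0.707, 0.707, -0.0]
wrist_force: [0.1, 1.2, -3.0]
finger_gap: 0.0286
grip_force: 39.6
```

{"name": "carry_out", "arguments": {
  "series": [
    {"delta_rot": [0,0,0],"travel": [0,0,0.6],"fingers": 1},
    {"delta_rot": [0,0,0],"travel": [0,0,0.9],"fingers": 1},
    {"delta_rot": [0,0,0],"travel": [0,0,0.9],"fingers": 1},
    {"delta_rot": [0,0,0],"travel": [0,0,0.9],"fingers": 1},
    {"delta_rot": [0,0,0],"travel": [0,0.4,0.7],"fingers": 1}
  ]
}}

```text
clock: 4.85
tcp_pos: [0.6095, -0.3469, 0.2058]
orientation: [0.001, 0.707, 0.707, 0.0]
wrist_force: [0.9, -0.6, -3.1]
finger_gap: 0.0289
grip_force: 39.8
```

{"name": "carry_out", "arguments": {
  "series": [
    {"delta_rot": [0,0,0],"travel": [-0.06,0.7,0],"fingers": 1},
    {"delta_rot": [0,0,0],"travel": [-0.06,0.9,0],"fingers": 1},
    {"delta_rot": [0,0,0],"travel": [-0.06,0.9,0],"fingers": 1},
    {"delta_rot": [0,0,0],"travel": [-0.06,0.9,0],"fingers": 1},
    {"delta_rot": [0,0,0],"travel": [-0.06,0.9,0],"fingers": 1}
  ]
}}

```text
clock: 5.48
tcp_pos: [0.6013, -0.2369, 0.2033]
orientation: [-0.0, 0.707, 0.707, -0.0]
wrist_force: [-0.1, 0.8, -2.2]
finger_gap: 0.0285
grip_force: 39.9
```

{"name": "carry_out", "arguments": {
  "series": [
    {"delta_rot": [0,0,0],"travel": [-0.06,0.9,0],"fingers": 1},
    {"delta_rot": [0,0,0],"travel": [-0.06,0.9,0],"fingers": 1},
    {"delta_rot": [0,0,0],"travel": [-0.06,0.9,0],"fingers": 1},
    {"delta_rot": [0,0,0],"travel": [-0.06,0.9,0],"fingers": 1},
    {"delta_rot": [0,0,0],"travel": [-0.06,0.9,0],"fingers": 1}
  ]
}}

```text
clock: 6.1
tcp_pos: [0.5942, -0.125, 0.2039]
orientation: [0.0, 0.707, 0.707, 0.0]
wrist_force: [0.5, -0.1, -2.2]
finger_gap: 0.0288
grip_force: 39.9
```

{"name": "carry_out", "arguments": {
  "series": [
    {"delta_rot": [0,0,0],"travel": [-0.06,0.9,0],"fingers": 1},
    {"delta_rot": [0,0,0],"travel": [-0.06,0.9,0],"fingers": 1},
    {"delta_rot": [0,0,0],"travel": [-0.06,0.9,0],"fingers": 1},
    {"delta_rot": [0,0,0],"travel": [-0.06,0.9,0],"fingers": 1},
    {"delta_rot": [0,0,0],"travel": [-0.06,0.9,0],"fingers": 1}
  ]
}}

```text
clock: 6.72
tcp_pos: [0.5867, -0.0124, 0.2038]
orientation: [0.0, 0.707, 0.707, 0.0]
wrist_force: [0.0, -0.0, -2.6]
finger_gap: 0.0287
grip_force: 39.9
```

{"name": "carry_out", "arguments": {
  "series": [
    {"delta_rot": [0,0,0],"travel": [-0.06,0.9,0],"fingers": 1},
    {"delta_rot": [0,0,0],"travel": [-0.06,0.9,0],"fingers": 1},
    {"delta_rot": [0,0,0],"travel": [-0.06,0.5,0],"fingers": 1},
    {"delta_rot": [0,0,0],"travel": [-0.06,0.2,0],"fingers": 1},
    {"delta_rot": [0,0,0],"travel": [0,0,0],"fingers": 1}
  ]
}}

```text
clock: 7.35
tcp_pos: [0.5807, 0.0486, 0.2038]
orientation: [0.0, 0.707, 0.707, -0.0]
wrist_force: [-0.3, -0.8, -3.1]
finger_gap: 0.0289
grip_force: 39.9
```

```bash
cat > shot.py <<'E'
import sys
from ov import *
def shot(name,extra=[]):
    s=env.get_state();c=env.read_camera("wrist");print(round(s["clock"],2),s["tcp_pos"].round(4),"h",round(heading(),3),"F",s["wrist_force"].round(1),s["finger_gap"])
    im=cv2.resize(cv2.convertScaleAbs(c["color"][:,:,::-1],alpha=1.2),None,fx=1.5,fy=1.5)
    for P in lines()+extra:
        cv2.polylines(im,[np.round(wproj(c,s,P)*12).astype(int)],False,(0,255,0),1,cv2.LINE_AA,3)
    cv2.imwrite(name,im)
if __name__=="__main__": shot(sys.argv[1])
E
python3 shot.py pics/w2.png
```

```text
7.35 [0.5807 0.0486 0.2038] h 1.57 F [-0.3 -0.8 -3.1] 0.02887177190725137
```

View pics/w2.png

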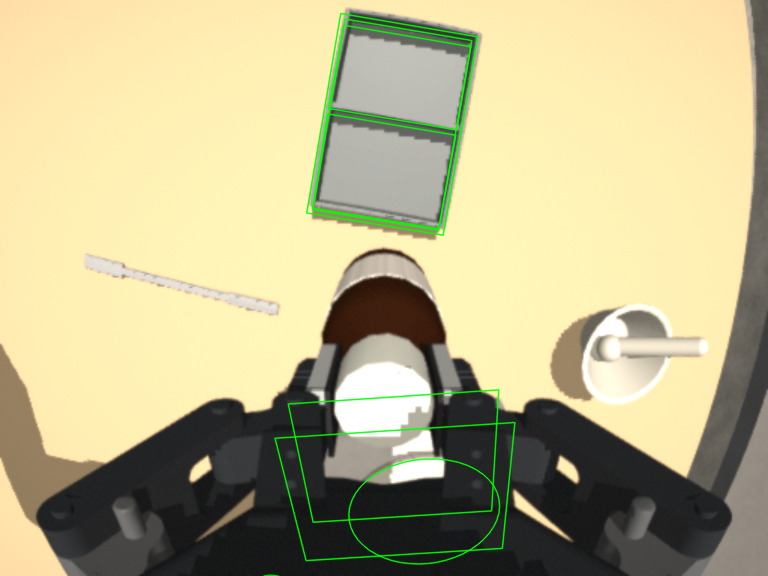

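The bottle hangs upright in the gripper. The tray outline fits, with a shift of about +2 mm in x. I'll finish the traverse and lower it.

{"name": "carry_out", "arguments": {
  "series": [
    {"delta_rot": [0,0,0],"travel": [0.04,0.7,0],"fingers": 1},
    {"delta_rot": [0,0,0],"travel": [0.04,0.9,0],"fingers": 1},
    {"delta_rot": [0,0,0],"travel": [0,0.7,0],"fingers": 1},
    {"delta_rot": [0,0,0],"travel": [0,0.4,-0.4],"fingers": 1},
    {"delta_rot": [0,0,0],"travel": [0,0,-0.6],"fingers": 1}
  ]
}}

```text
clock: 8.02
tcp_pos: [0.5829, 0.1168, 0.1781]
orientation: [0.0, 0.707, 0.708, 0.0]
wrist_force: [0.7, -0.3, -3.2]
finger_gap: 0.0288
grip_force: 39.9
```

{"name": "carry_out", "arguments": {
  "series": [
    {"delta_rot": [0,0,0],"travel": [0,0,-0.9],"fingers": 1},
    {"delta_rot": [0,0,0],"travel": [0,0,-0.9],"fingers": 1},
    {"delta_rot": [0,0,0],"travel": [0,0,-0.7],"fingers": 1},
    {"delta_rot": [0,0,0],"travel": [0,0,-0.2],"fingers": 1},
    {"delta_rot": [0,0,0],"travel": [0,0,-0.08],"fingers": 1}
  ]
}}

```text
clock: 8.65
tcp_pos: [0.5826, 0.1157, 0.1088]
orientation: [-0.0, 0.707, 0.707, -0.0]
wrist_force: [-0.4, 0.4, -1.8]
finger_gap: 0.0286
grip_force: 39.8
```

{"name": "carry_out", "arguments": {
  "series": [
    {"delta_rot": [0,0,0],"travel": [0,0,-0.05],"fingers": 1},
    {"delta_rot": [0,0,0],"travel": [0,0,-0.05],"fingers": 1},
    {"delta_rot": [0,0,0],"travel": [0,0,0],"fingers": 1}
  ]
}}

```text
clock: 9.02
tcp_pos: [0.583, 0.1161, 0.1072]
orientation: [0.0, 0.707, 0.707, 0.0]
wrist_force: [0.3, -0.4, -2.6]
finger_gap: 0.0289
grip_force: 39.8
```

{"name": "carry_out", "arguments": {
  "series": [
    {"delta_rot": [0,0,0],"travel": [0,0,-0.06],"fingers": 1},
    {"delta_rot": [0,0,0],"travel": [0,0,0],"fingers": 1}
  ]
}}

```text
clock: 9.28
tcp_pos: [0.5828, 0.1161, 0.1053]
orientation: [0.0, 0.707, 0.707, -0.0]
wrist_force: [0.1, 0.0, -2.2]
finger_gap: 0.0289
grip_force: 39.8
```

{"name": "carry_out", "arguments": {
  "series": [
    {"delta_rot": [0,0,0],"travel": [0,0,-0.06],"fingers": 1},
    {"delta_rot": [0,0,0],"travel": [0,0,0],"fingers": 1}
  ]
}}

```text
clock: 9.52
tcp_pos: [0.583, 0.1162, 0.1045]
orientation: [0.0, 0.707, 0.707, 0.0]
wrist_force: [-1.2, 0.6, 2.5]
finger_gap: 0.029
grip_force: 40.3
```

{"name": "carry_out", "arguments": {
  "series": [
    {"delta_rot": [0,0,0],"travel": [0,0,-0.04],"fingers": 1},
    {"delta_rot": [0,0,0],"travel": [0,0,0],"fingers": 1}
  ]
}}

```text
clock: 9.78
tcp_pos: [0.5832, 0.1162, 0.1044]
orientation: [0.001, 0.707, 0.707, 0.001]
wrist_force: [-3.6, -0.1, 8.4]
finger_gap: 0.0285
grip_force: 41.1
```

Landed: the wrist force is +8 N. I'll release, rise and go to the square bottle.

{"name": "carry_out", "arguments": {
  "series": [
    {"delta_rot": [0,0,0],"travel": [0,0,0],"fingers": -0.3},
    {"delta_rot": [0,0,0],"travel": [0,0,0],"fingers": -1},
    {"delta_rot": [0,0,0],"travel": [0,0,0],"fingers": -1},
    {"delta_rot": [0,0,0],"travel": [0,0,0.4],"fingers": -1},
    {"delta_rot": [0,0,0],"travel": [0,0,0.9],"fingers": -1}
  ]
}}

```text
clock: 10.4
tcp_pos: [0.582, 0.116, 0.135]
orientation: [-0.001, 0.707, 0.707, -0.001]
wrist_force: [0.4, -0.3, -0.2]
finger_gap: 0.0851
grip_force: 0.0
```

{"name": "carry_out", "arguments": {
  "series": [
    {"delta_rot": [0,0,0],"travel": [0,0,0.9],"fingers": -1},
    {"delta_rot": [0,0,0],"travel": [0,0,0.9],"fingers": -1},
    {"delta_rot": [0,0,0],"travel": [0,0.5,0.8],"fingers": -1},
    {"delta_rot": [0,0,0],"travel": [0,0.9,0],"fingers": -1},
    {"delta_rot": [0,0,0],"travel": [0,0.9,0],"fingers": -1}
  ]
}}

```text
clock: 11.02
tcp_pos: [0.5831, 0.1742, 0.2012]
orientation: [0.0, 0.707, 0.707, 0.001]
wrist_force: [0.2, 0.4, 0.4]
finger_gap: 0.0856
grip_force: 0.0
```

{"name": "carry_out", "arguments": {
  "series": [
    {"delta_rot": [0,0,0],"travel": [0,0.9,0],"fingers": -1},
    {"delta_rot": [0,0,0],"travel": [0,0.9,0],"fingers": -1},
    {"delta_rot": [0,0,0],"travel": [0,0.9,0],"fingers": -1},
    {"delta_rot": [0,0,0],"travel": [0,0.5,0],"fingers": -1},
    {"delta_rot": [0,0,0],"travel": [0,0,0],"fingers": -1}
  ]
}}

```text
clock: 11.65
tcp_pos: [0.5826, 0.2546, 0.2]
orientation: [0.0, 0.707, 0.708, -0.0]
wrist_force: [0.2, -0.1, 0.0]
finger_gap: 0.0855
grip_force: 0.0
```

{"name": "carry_out", "arguments": {
  "series": [
    {"delta_rot": [0,0,0],"travel": [0,0,0],"fingers": -1}
  ]
}}

```text
clock: 11.78
tcp_pos: [0.5828, 0.2532, 0.2002]
orientation: [0.0, 0.707, 0.707, -0.0]
wrist_force: [-0.4, 0.6, -0.6]
finger_gap: 0.0852
grip_force: 0.0
```

```bash
python3 shot.py pics/w3.png
```

```text
11.78 [0.5828 0.2532 0.2002] h 1.57 F [-0.4  0.6 -0.6] 0.08520769851825069
```

View pics/w3.png

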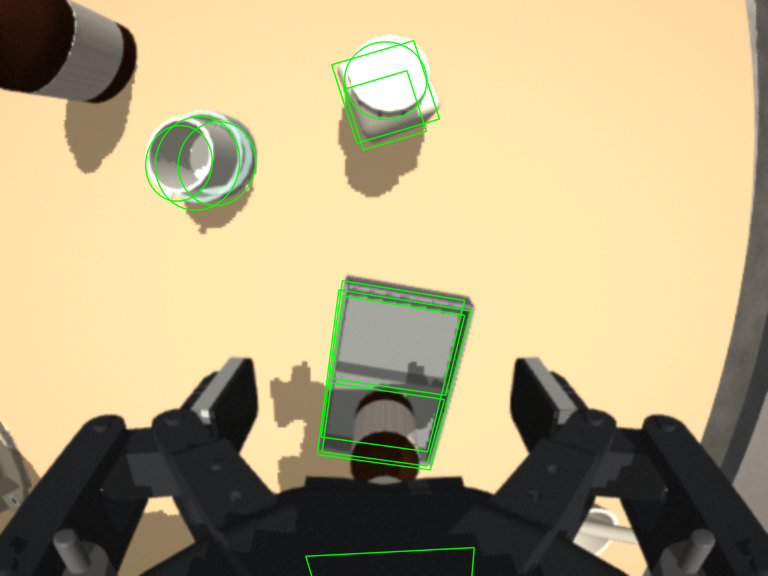

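The round bottle stands in the near bay (385,440). The square bottle's cap is at (388,76), the beaker rim at (186,154), and the square's yaw is about 0.3. I'll shift the estimates about 3 mm in +y and grasp the square bottle's cap.

{"name": "carry_out", "arguments": {
  "series": [
    {"delta_rot": [0,0,0],"travel": [0.1,0.9,0],"fingers": -1},
    {"delta_rot": [0,0,0],"travel": [0,1,0],"fingers": -1},
    {"delta_rot": [0,0,0],"travel": [0,1,0],"fingers": -1},
    {"delta_rot": [0,0,0],"travel": [0,1,0],"fingers": -1},
    {"delta_rot": [0,0,0],"travel": [0,0.8,0],"fingers": -1}
  ]
}}

```text
clock: 12.45
tcp_pos: [0.5848, 0.3737, 0.2001]
orientation: [-0.0, 0.707, 0.708, 0.0]
wrist_force: [-0.5, -0.4, -0.0]
finger_gap: 0.0854
grip_force: 0.0
```

{"name": "carry_out", "arguments": {
  "series": [
    {"delta_rot": [0,0,0],"travel": [0,0,-0.9],"fingers": -1},
    {"delta_rot": [0,0,0],"travel": [0,0,-1],"fingers": -1},
    {"delta_rot": [0,0,0],"travel": [0,0,-1],"fingers": -1},
    {"delta_rot": [0,0,0],"travel": [0,0,-1],"fingers": -1},
    {"delta_rot": [0,0,0],"travel": [0,0,-0.8],"fingers": -1}
  ]
}}

```text
clock: 13.08
tcp_pos: [0.5846, 0.3726, 0.0814]
orientation: [-0.0, 0.707, 0.708, -0.0]
wrist_force: [-0.1, -1.1, 0.3]
finger_gap: 0.0854
grip_force: 0.0
```

{"name": "carry_out", "arguments": {
  "series": [
    {"delta_rot": [0,0,0],"travel": [0,0,0],"fingers": -1},
    {"delta_rot": [0,0,0],"travel": [0,0,0],"fingers": 1},
    {"delta_rot": [0,0,0],"travel": [0,0,0],"fingers": 1},
    {"delta_rot": [0,0,0],"travel": [0,0,0],"fingers": 1},
    {"delta_rot": [0,0,0],"travel": [0,0,0],"fingers": 1}
  ]
}}

```text
clock: 13.7
tcp_pos: [0.586, 0.3716, 0.0843]
orientation: [0.0, 0.707, 0.707, 0.001]
wrist_force: [-1.3, 1.0, 6.0]
finger_gap: 0.0409
grip_force: 41.1
```

{"name": "carry_out", "arguments": {
  "series": [
    {"delta_rot": [0,0,0],"travel": [0,0,0],"fingers": 1},
    {"delta_rot": [0,0,0],"travel": [0,0,0.1],"fingers": 1},
    {"delta_rot": [0,0,0],"travel": [0,0,0.1],"fingers": 1},
    {"delta_rot": [0,0,0],"travel": [0,0,0],"fingers": 1}
  ]
}}

```text
clock: 14.2
tcp_pos: [0.5851, 0.3708, 0.0874]
orientation: [-0.0, 0.707, 0.707, -0.0]
wrist_force: [0.1, -0.4, -2.8]
finger_gap: 0.0406
grip_force: 40.7
```

{"name": "carry_out", "arguments": {
  "series": [
    {"delta_rot": [0,0,0],"travel": [0,0,0.6],"fingers": 1},
    {"delta_rot": [0,0,0],"travel": [0,0,0.9],"fingers": 1},
    {"delta_rot": [0,0,-0.45],"travel": [0,-0.2,0.5],"fingers": 1},
    {"delta_rot": [0,0,-0.6],"travel": [0.04,-0.6,0],"fingers": 1},
    {"delta_rot": [0,0,-0.6],"travel": [0.05,-0.8,0],"fingers": 1}
  ]
}}

```text
clock: 14.82
tcp_pos: [0.5878, 0.3309, 0.1389]
orientation: [0.0, 0.764, 0.646, 0.001]
wrist_force: [-0.2, -0.2, -3.6]
finger_gap: 0.0408
grip_force: 41.0
```

{"name": "carry_out", "arguments": {
  "series": [
    {"delta_rot": [0,0,-0.6],"travel": [0.05,-0.9,0],"fingers": 1},
    {"delta_rot": [0,0,-0.6],"travel": [0.05,-0.9,0],"fingers": 1},
    {"delta_rot": [0,0,-0.6],"travel": [0.05,-0.9,0],"fingers": 1},
    {"delta_rot": [0,0,-0.6],"travel": [0.05,-0.9,0],"fingers": 1},
    {"delta_rot": [0,0,-0.6],"travel": [0.05,-0.9,0],"fingers": 1}
  ]
}}

```text
clock: 15.45
tcp_pos: [0.5939, 0.2169, 0.1379]
orientation: [0.0, 0.852, 0.523, 0.0]
wrist_force: [0.7, 0.1, -2.0]
finger_gap: 0.0408
grip_force: 41.0
```

{"name": "carry_out", "arguments": {
  "series": [
    {"delta_rot": [0,0,0],"travel": [0.05,-0.7,0],"fingers": 1},
    {"delta_rot": [0,0,0],"travel": [0.05,-0.4,0],"fingers": 1},
    {"delta_rot": [0,0,0],"travel": [0,0,0],"fingers": 1},
    {"delta_rot": [0,0,0],"travel": [0,0,0],"fingers": 1}
  ]
}}

```text
clock: 15.95
tcp_pos: [0.5963, 0.1916, 0.1378]
orientation: [-0.0, 0.851, 0.525, 0.0]
wrist_force: [-0.8, 0.2, -2.4]
finger_gap: 0.0412
grip_force: 41.0
```

```bash
sed -i 's/tray=(.587,.152,-.165)/tray=(.590,.155,-.165)/;s/sq=(.584,.368,.3)/sq=(.596,.191,-.165)/;s/rd=(.609,-.356)/rd=(.583,.116)/;s/bk=(.449,.331),dish=(.449,.331)/bk=(.452,.334),dish=(.452,.333)/' ov.py; python3 shot.py pics/w4.png
```

```text
15.95 [0.5963 0.1916 0.1378] h 1.107 F [-0.8  0.2 -2.4] 0.04123025463629271
```

View pics/w4.png

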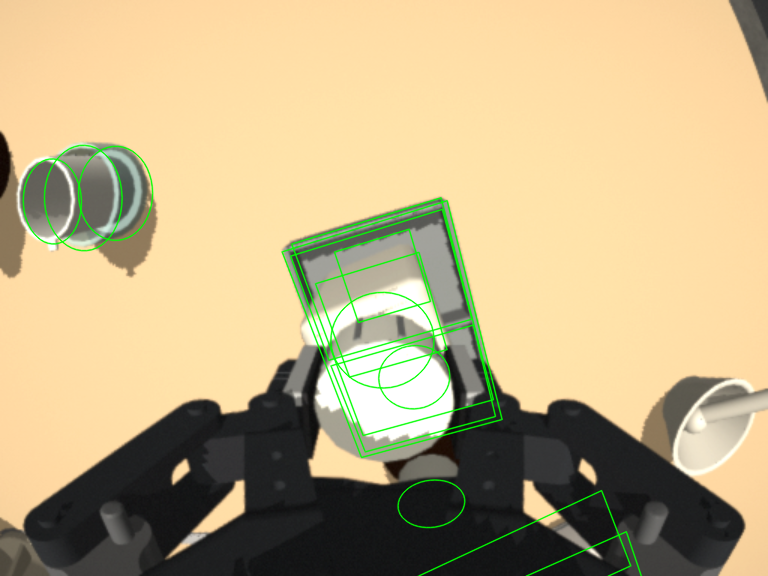

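The tray outline now fits exactly, and the held square bottle is parallel to it. The beaker rim (47,200) and dish (115,190) match too. Lowering.

{"name": "carry_out", "arguments": {
  "series": [
    {"delta_rot": [0,0,0],"travel": [0,0,-0.5],"fingers": 1},
    {"delta_rot": [0,0,0],"travel": [0,0,-0.8],"fingers": 1},
    {"delta_rot": [0,0,0],"travel": [0,0,-0.4],"fingers": 1},
    {"delta_rot": [0,0,0],"travel": [0,0,-0.15],"fingers": 1},
    {"delta_rot": [0,0,0],"travel": [0,0,0],"fingers": 1}
  ]
}}

```text
clock: 16.62
tcp_pos: [0.5963, 0.1911, 0.0915]
orientation: [-0.0, 0.851, 0.525, -0.0]
wrist_force: [1.2, 0.3, -2.4]
finger_gap: 0.0411
grip_force: 41.0
```

{"name": "carry_out", "arguments": {
  "series": [
    {"delta_rot": [0,0,0],"travel": [0,0,-0.06],"fingers": 1},
    {"delta_rot": [0,0,0],"travel": [0,0,0],"fingers": 1}
  ]
}}

```text
clock: 16.88
tcp_pos: [0.5966, 0.1911, 0.0905]
orientation: [0.0, 0.851, 0.525, 0.0]
wrist_force: [-0.6, 0.7, -3.4]
finger_gap: 0.0407
grip_force: 41.0
```

{"name": "carry_out", "arguments": {
  "series": [
    {"delta_rot": [0,0,0],"travel": [0,0,-0.04],"fingers": 1},
    {"delta_rot": [0,0,0],"travel": [0,0,0],"fingers": 1}
  ]
}}

```text
clock: 17.12
tcp_pos: [0.5963, 0.191, 0.0891]
orientation: [0.0, 0.851, 0.525, 0.0]
wrist_force: [-0.6, 0.4, -3.1]
finger_gap: 0.0408
grip_force: 41.0
```

{"name": "carry_out", "arguments": {
  "series": [
    {"delta_rot": [0,0,0],"travel": [0,0,-0.04],"fingers": 1},
    {"delta_rot": [0,0,0],"travel": [0,0,0],"fingers": 1}
  ]
}}

```text
clock: 17.38
tcp_pos: [0.5964, 0.1911, 0.0884]
orientation: [0.0, 0.851, 0.525, 0.0]
wrist_force: [-1.7, 0.1, -0.5]
finger_gap: 0.0408
grip_force: 41.1
```

{"name": "carry_out", "arguments": {
  "series": [
    {"delta_rot": [0,0,0],"travel": [0,0,-0.04],"fingers": 1},
    {"delta_rot": [0,0,0],"travel": [0,0,0],"fingers": 1}
  ]
}}

```text
clock: 17.62
tcp_pos: [0.5965, 0.1912, 0.0883]
orientation: [0.0, 0.851, 0.525, 0.001]
wrist_force: [-3.2, 0.1, 4.9]
finger_gap: 0.0411
grip_force: 41.8
```

{"name": "carry_out", "arguments": {
  "series": [
    {"delta_rot": [0,0,0],"travel": [0,0,-0.03],"fingers": 1},
    {"delta_rot": [0,0,0],"travel": [0,0,0],"fingers": 1}
  ]
}}

```text
clock: 17.88
tcp_pos: [0.5965, 0.1912, 0.0883]
orientation: [0.0, 0.851, 0.525, 0.001]
wrist_force: [-4.1, -0.2, 9.6]
finger_gap: 0.0409
grip_force: 42.2
```

{"name": "carry_out", "arguments": {
  "series": [
    {"delta_rot": [0,0,0],"travel": [0,0,0],"fingers": -0.3},
    {"delta_rot": [0,0,0],"travel": [0,0,0],"fingers": -1},
    {"delta_rot": [0,0,0],"travel": [0,0,0],"fingers": -1},
    {"delta_rot": [0,0,0],"travel": [0,0,0.5],"fingers": -1},
    {"delta_rot": [0,0,0],"travel": [0,0,0.9],"fingers": -1}
  ]
}}

```text
clock: 18.5
tcp_pos: [0.5957, 0.1909, 0.1213]
orientation: [-0.0, 0.851, 0.525, -0.001]
wrist_force: [0.4, -0.2, 0.5]
finger_gap: 0.0856
grip_force: 0.0
```

{"name": "carry_out", "arguments": {
  "series": [
    {"delta_rot": [0,0,0],"travel": [0,0,0.9],"fingers": -1},
    {"delta_rot": [0,0,0],"travel": [-0.5,0.5,0.3],"fingers": -1},
    {"delta_rot": [0,0,0],"travel": [-1,1,0],"fingers": -1},
    {"delta_rot": [0,0,0],"travel": [-1,1,0],"fingers": -1},
    {"delta_rot": [0,0,0],"travel": [-1,1,0],"fingers": -1}
  ]
}}

```text
clock: 19.12
tcp_pos: [0.5067, 0.2798, 0.1511]
orientation: [-0.0, 0.851, 0.525, -0.0]
wrist_force: [-0.3, -0.2, 0.5]
finger_gap: 0.0856
grip_force: 0.0
```

{"name": "carry_out", "arguments": {
  "series": [
    {"delta_rot": [0,0,0],"travel": [-1,1,0],"fingers": -1},
    {"delta_rot": [0,0,0],"travel": [-0.8,0.8,0],"fingers": -1},
    {"delta_rot": [0,0,0],"travel": [-0.5,0.4,0],"fingers": -1},
    {"delta_rot": [0,0,0],"travel": [0,0,0],"fingers": -1},
    {"delta_rot": [0,0,0],"travel": [0,0,0],"fingers": -1}
  ]
}}

```text
clock: 19.75
tcp_pos: [0.4518, 0.3332, 0.1513]
orientation: [0.0, 0.851, 0.525, 0.0]
wrist_force: [0.6, 0.3, 0.9]
finger_gap: 0.0849
grip_force: 0.0
```

```bash
python3 shot.py pics/w5.png
```

```text
19.75 [0.4518 0.3332 0.1513] h 1.105 F [0.6 0.3 0.9] 0.08488467798459784
```

View pics/w5.png

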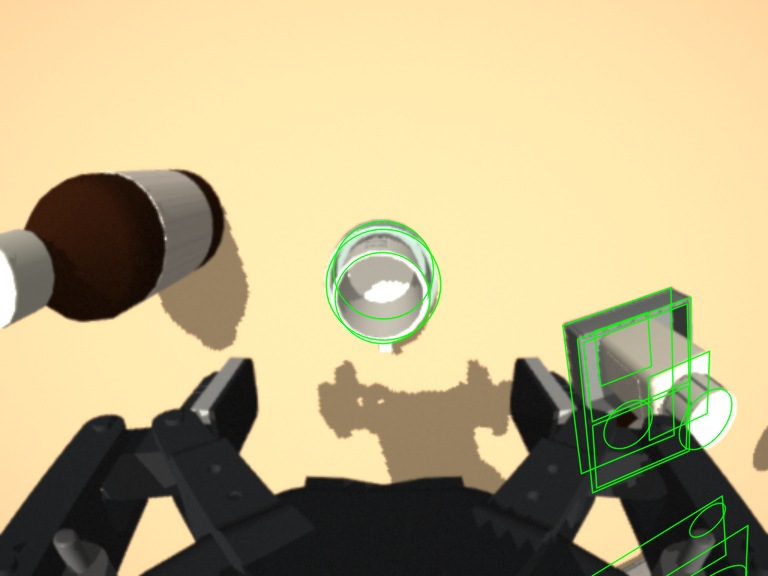

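The beaker rim (382,297) and dish match the outlines and are centred between the fingers, and the square bottle stands upright in the far bay. Descending to grip the beaker softly.

{"name": "carry_out", "arguments": {
  "series": [
    {"delta_rot": [0,0,0],"travel": [0,0,-0.8],"fingers": -1},
    {"delta_rot": [0,0,0],"travel": [0,0,-1],"fingers": -1},
    {"delta_rot": [0,0,0],"travel": [0,0,-1],"fingers": -1},
    {"delta_rot": [0,0,0],"travel": [0,0,-1],"fingers": -1},
    {"delta_rot": [0,0,0],"travel": [0,0,-0.55],"fingers": -1}
  ],
  "squeeze": 20
}}

```text
clock: 20.42
tcp_pos: [0.4514, 0.3324, 0.0411]
orientation: [0.0, 0.851, 0.524, -0.001]
wrist_force: [-0.4, -1.0, -0.3]
finger_gap: 0.0854
grip_force: 0.0
```

{"name": "carry_out", "arguments": {
  "series": [
    {"delta_rot": [0,0,0],"travel": [0,0,0],"fingers": -1},
    {"delta_rot": [0,0,0],"travel": [0,0,0],"fingers": 0.1},
    {"delta_rot": [0,0,0],"travel": [0,0,0],"fingers": 0.5},
    {"delta_rot": [0,0,0],"travel": [0,0,0],"fingers": 1},
    {"delta_rot": [0,0,0],"travel": [0,0,0],"fingers": 1}
  ]
}}

```text
clock: 21.05
tcp_pos: [0.4521, 0.334, 0.0437]
orientation: [0.0, 0.851, 0.525, 0.001]
wrist_force: [-0.3, -0.5, 6.0]
finger_gap: 0.0486
grip_force: 20.8
```

{"name": "carry_out", "arguments": {
  "series": [
    {"delta_rot": [0,0,0],"travel": [0,0,0],"fingers": 1},
    {"delta_rot": [0,0,0],"travel": [0,0,0.1],"fingers": 1},
    {"delta_rot": [0,0,0],"travel": [0,0,0.1],"fingers": 1},
    {"delta_rot": [0,0,0],"travel": [0,0,0],"fingers": 1}
  ]
}}

```text
clock: 21.55
tcp_pos: [0.4512, 0.3336, 0.0476]
orientation: [0.0, 0.851, 0.525, -0.0]
wrist_force: [0.0, -0.4, -0.7]
finger_gap: 0.049
grip_force: 20.8
```

{"name": "carry_out", "arguments": {
  "series": [
    {"delta_rot": [0,0,0],"travel": [0,0,0.5],"fingers": 1},
    {"delta_rot": [0,0,0],"travel": [0,0,0.9],"fingers": 1},
    {"delta_rot": [0,0,0],"travel": [0,0,0.9],"fingers": 1},
    {"delta_rot": [0,0,0],"travel": [0,-0.4,0.9],"fingers": 1},
    {"delta_rot": [0,0,0],"travel": [0,-0.8,0],"fingers": 1}
  ]
}}

```text
clock: 22.18
tcp_pos: [0.4528, 0.3041, 0.1299]
orientation: [0.0, 0.851, 0.526, 0.002]
wrist_force: [0.3, -0.9, 0.4]
finger_gap: 0.049
grip_force: 20.9
```

{"name": "carry_out", "arguments": {
  "series": [
    {"delta_rot": [0,0,0],"travel": [0,-0.95,0],"fingers": 1},
    {"delta_rot": [0,0,0],"travel": [0,-0.95,0],"fingers": 1},
    {"delta_rot": [0,0,0],"travel": [0,-0.95,0],"fingers": 1},
    {"delta_rot": [0,0,0],"travel": [0,-0.95,0],"fingers": 1},
    {"delta_rot": [0,0,0],"travel": [0,-0.95,0],"fingers": 1}
  ]
}}

```text
clock: 22.8
tcp_pos: [0.4503, 0.183, 0.1266]
orientation: [-0.0, 0.851, 0.525, -0.001]
wrist_force: [0.7, -0.1, -0.8]
finger_gap: 0.0488
grip_force: 20.9
```

{"name": "carry_out", "arguments": {
  "series": [
    {"delta_rot": [0,0,0],"travel": [0,-0.95,0],"fingers": 1},
    {"delta_rot": [0,0,0],"travel": [0,-0.95,0],"fingers": 1},
    {"delta_rot": [0,0,0],"travel": [0,-0.95,0],"fingers": 1},
    {"delta_rot": [0,0,0],"travel": [0,-0.95,0],"fingers": 1},
    {"delta_rot": [0,0,0],"travel": [0,-0.95,0],"fingers": 1}
  ]
}}

```text
clock: 23.42
tcp_pos: [0.4501, 0.0646, 0.1267]
orientation: [-0.0, 0.851, 0.525, -0.001]
wrist_force: [-0.0, -0.3, -0.2]
finger_gap: 0.0493
grip_force: 20.9
```

{"name": "carry_out", "arguments": {
  "series": [
    {"delta_rot": [0,0,0],"travel": [0,-0.95,0],"fingers": 1},
    {"delta_rot": [0,0,0],"travel": [0.2,-0.75,0],"fingers": 1},
    {"delta_rot": [0,0,0],"travel": [0.8,0,0],"fingers": 1},
    {"delta_rot": [0,0,0],"travel": [0.95,0,0],"fingers": 1},
    {"delta_rot": [0,0,0],"travel": [0.95,0,0],"fingers": 1}
  ]
}}

```text
clock: 24.05
tcp_pos: [0.5233, 0.0227, 0.1267]
orientation: [-0.0, 0.851, 0.525, -0.001]
wrist_force: [-0.6, -0.8, 0.3]
finger_gap: 0.0492
grip_force: 20.9
```

{"name": "carry_out", "arguments": {
  "series": [
    {"delta_rot": [0,0,0],"travel": [0.95,0,0],"fingers": 1},
    {"delta_rot": [0,0,0],"travel": [0.7,0,0],"fingers": 1},
    {"delta_rot": [0,0,0],"travel": [0.4,0,0],"fingers": 1},
    {"delta_rot": [0,0,0],"travel": [0,0,-0.4],"fingers": 1},
    {"delta_rot": [0,0,0],"travel": [0,0,-0.8],"fingers": 1}
  ]
}}

```text
clock: 24.68
tcp_pos: [0.5746, 0.0233, 0.0971]
orientation: [0.0, 0.851, 0.525, 0.0]
wrist_force: [0.5, 0.1, -0.2]
finger_gap: 0.0488
grip_force: 20.9
```

{"name": "carry_out", "arguments": {
  "series": [
    {"delta_rot": [0,0,0],"travel": [0,-0.3,-0.7],"fingers": 1},
    {"delta_rot": [0,0,0],"travel": [0,-0.3,-0.8],"fingers": 1},
    {"delta_rot": [0,0,0],"travel": [0,0,-0.5],"fingers": 1},
    {"delta_rot": [0,0,0],"travel": [0,0,-0.15],"fingers": 1},
    {"delta_rot": [0,0,0],"travel": [0,0,0],"fingers": 1}
  ]
}}

```text
clock: 25.3
tcp_pos: [0.5749, 0.0088, 0.0439]
orientation: [-0.0, 0.851, 0.525, 0.0]
wrist_force: [-0.1, 0.5, -0.0]
finger_gap: 0.0493
grip_force: 20.9
```

{"name": "carry_out", "arguments": {
  "series": [
    {"delta_rot": [0,0,0],"travel": [0,0,-0.04],"fingers": 1},
    {"delta_rot": [0,0,0],"travel": [0,0,0],"fingers": 1}
  ]
}}

```text
clock: 25.55
tcp_pos: [0.5755, 0.0087, 0.0434]
orientation: [0.0, 0.851, 0.525, 0.0]
wrist_force: [-0.0, -0.3, -0.6]
finger_gap: 0.0491
grip_force: 20.9
```

{"name": "carry_out", "arguments": {
  "series": [
    {"delta_rot": [0,0,0],"travel": [0,0,-0.04],"fingers": 1},
    {"delta_rot": [0,0,0],"travel": [0,0,0],"fingers": 1}
  ]
}}

```text
clock: 25.8
tcp_pos: [0.5751, 0.0086, 0.0419]
orientation: [0.0, 0.851, 0.525, 0.0]
wrist_force: [0.6, -1.3, -0.1]
finger_gap: 0.0491
grip_force: 20.9
```

{"name": "carry_out", "arguments": {
  "series": [
    {"delta_rot": [0,0,0],"travel": [0,0,-0.03],"fingers": 1},
    {"delta_rot": [0,0,0],"travel": [0,0,0],"fingers": 1}
  ]
}}

```text
clock: 26.05
tcp_pos: [0.575, 0.0085, 0.041]
orientation: [-0.0, 0.851, 0.525, -0.0]
wrist_force: [1.0, -0.4, -0.7]
finger_gap: 0.049
grip_force: 20.9
```

{"name": "carry_out", "arguments": {
  "series": [
    {"delta_rot": [0,0,0],"travel": [0,0,-0.04],"fingers": 1},
    {"delta_rot": [0,0,0],"travel": [0,0,0],"fingers": 1}
  ]
}}

```text
clock: 26.3
tcp_pos: [0.575, 0.0086, 0.0399]
orientation: [-0.0, 0.851, 0.525, -0.0]
wrist_force: [-0.0, -0.0, -0.6]
finger_gap: 0.0493
grip_force: 20.9
```

{"name": "carry_out", "arguments": {
  "series": [
    {"delta_rot": [0,0,0],"travel": [0,0,-0.04],"fingers": 1},
    {"delta_rot": [0,0,0],"travel": [0,0,0],"fingers": 1}
  ]
}}

```text
clock: 26.55
tcp_pos: [0.5751, 0.0086, 0.0398]
orientation: [0.0, 0.851, 0.525, 0.0]
wrist_force: [-1.2, 0.2, 5.4]
finger_gap: 0.0492
grip_force: 21.2
```

{"name": "carry_out", "arguments": {
  "series": [
    {"delta_rot": [0,0,0],"travel": [0,0,-0.03],"fingers": 1},
    {"delta_rot": [0,0,0],"travel": [0,0,0],"fingers": 1}
  ]
}}

```text
clock: 26.8
tcp_pos: [0.5751, 0.0087, 0.0397]
orientation: [0.0, 0.851, 0.525, 0.0]
wrist_force: [-3.5, 0.9, 9.8]
finger_gap: 0.0492
grip_force: 21.5
```

{"name": "carry_out", "arguments": {
  "series": [
    {"delta_rot": [0,0,0],"travel": [0,0,0],"fingers": -0.3},
    {"delta_rot": [0,0,0],"travel": [0,0,0],"fingers": -1},
    {"delta_rot": [0,0,0],"travel": [0,0,0],"fingers": -1},
    {"delta_rot": [0,0,0],"travel": [0,0,0.5],"fingers": -1},
    {"delta_rot": [0,0,0],"travel": [0,0,0.9],"fingers": -1}
  ]
}}

```text
clock: 27.42
tcp_pos: [0.5744, 0.0086, 0.0734]
orientation: [-0.001, 0.851, 0.525, -0.001]
wrist_force: [0.1, 0.4, -0.2]
finger_gap: 0.0855
grip_force: 0.0
```

{"name": "carry_out", "arguments": {
  "series": [
    {"delta_rot": [0,0,0],"travel": [0,0,1],"fingers": -1},
    {"delta_rot": [0,0,0],"travel": [0,0,1],"fingers": -1},
    {"delta_rot": [0,0,0],"travel": [0,0,1],"fingers": -1},
    {"delta_rot": [0,0,0],"travel": [-0.35,0.9,0],"fingers": -1},
    {"delta_rot": [0,0,0],"travel": [-0.35,0.9,0],"fingers": -1}
  ]
}}

```text
clock: 28.05
tcp_pos: [0.5579, 0.0538, 0.1497]
orientation: [0.001, 0.851, 0.525, 0.001]
wrist_force: [-0.4, 0.3, -0.3]
finger_gap: 0.0851
grip_force: 0.0
```

{"name": "carry_out", "arguments": {
  "series": [
    {"delta_rot": [0,0,0],"travel": [-0.35,0.93,0],"fingers": -1},
    {"delta_rot": [0,0,0],"travel": [-0.35,0.93,0],"fingers": -1},
    {"delta_rot": [0,0,0],"travel": [-0.35,0.93,0],"fingers": -1},
    {"delta_rot": [0,0,0],"travel": [-0.35,0.93,0],"fingers": -1},
    {"delta_rot": [0,0,0],"travel": [-0.35,0.93,0],"fingers": -1}
  ]
}}

```text
clock: 28.68
tcp_pos: [0.5137, 0.1706, 0.1492]
orientation: [0.0, 0.851, 0.525, 0.0]
wrist_force: [-0.4, 0.3, 0.3]
finger_gap: 0.0851
grip_force: 0.0
```

{"name": "carry_out", "arguments": {
  "series": [
    {"delta_rot": [0,0,0],"travel": [-0.35,0.93,0],"fingers": -1},
    {"delta_rot": [0,0,0],"travel": [-0.35,0.93,0],"fingers": -1},
    {"delta_rot": [0,0,0],"travel": [-0.35,0.93,0],"fingers": -1},
    {"delta_rot": [0,0,0],"travel": [-0.35,0.93,0],"fingers": -1},
    {"delta_rot": [0,0,0],"travel": [-0.35,0.93,0],"fingers": -1}
  ]
}}

```text
clock: 29.3
tcp_pos: [0.4699, 0.2869, 0.1493]
orientation: [0.0, 0.851, 0.525, 0.0]
wrist_force: [0.6, 1.2, 0.4]
finger_gap: 0.0853
grip_force: 0.0
```

{"name": "carry_out", "arguments": {
  "series": [
    {"delta_rot": [0,0,0],"travel": [-0.35,0.93,0],"fingers": -1},
    {"delta_rot": [0,0,0],"travel": [-0.35,0.93,0],"fingers": -1},
    {"delta_rot": [0,0,0],"travel": [0,0,0],"fingers": -1},
    {"delta_rot": [0,0,0],"travel": [0,0,0],"fingers": -1}
  ]
}}

```text
clock: 29.8
tcp_pos: [0.4527, 0.3323, 0.1488]
orientation: [0.0, 0.851, 0.525, 0.0]
wrist_force: [0.3, -0.1, 0.2]
finger_gap: 0.0855
grip_force: 0.0
```

```bash
sed -i 's/bk=(.452,.334)/bk=(.575,.009)/' ov.py; python3 shot.py pics/w6.png
```

```text
29.8 [0.4527 0.3323 0.1488] h 1.105 F [ 0.3 -0.1  0.2] 0.08550916213265419
```

View pics/w6.png

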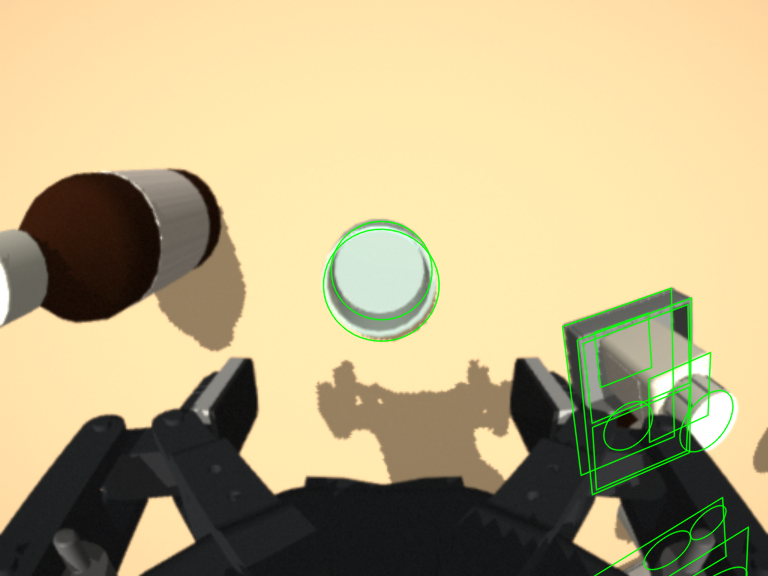

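The dish is alone, empty and upright, with its rim centred at (380,285), about 2 mm left of the finger midline. I'll correct, descend around it and grip.

{"name": "carry_out", "arguments": {
  "series": [
    {"delta_rot": [0,0,0],"travel": [-0.07,0.04,-0.7],"fingers": -1},
    {"delta_rot": [0,0,0],"travel": [0,0,-1],"fingers": -1},
    {"delta_rot": [0,0,0],"travel": [0,0,-1],"fingers": -1},
    {"delta_rot": [0,0,0],"travel": [0,0,-0.8],"fingers": -1},
    {"delta_rot": [0,0,0],"travel": [0,0,-0.5],"fingers": -1}
  ],
  "squeeze": 25
}}

```text
clock: 30.48
tcp_pos: [0.4508, 0.3325, 0.0474]
orientation: [0.0, 0.851, 0.525, -0.001]
wrist_force: [0.3, -0.0, 0.4]
finger_gap: 0.0851
grip_force: 0.0
```

{"name": "carry_out", "arguments": {
  "series": [
    {"delta_rot": [0,0,0],"travel": [0,0,-0.6],"fingers": -1},
    {"delta_rot": [0,0,0],"travel": [0,0,-0.6],"fingers": -1},
    {"delta_rot": [0,0,0],"travel": [0,0,-0.4],"fingers": -1},
    {"delta_rot": [0,0,0],"travel": [0,0,-0.2],"fingers": -1},
    {"delta_rot": [0,0,0],"travel": [0,0,0],"fingers": -1}
  ]
}}

```text
clock: 31.1
tcp_pos: [0.4507, 0.3335, 0.0031]
orientation: [0.0, 0.851, 0.525, -0.0]
wrist_force: [-0.1, -0.2, 0.5]
finger_gap: 0.0859
grip_force: 0.0
```

{"name": "carry_out", "arguments": {
  "series": [
    {"delta_rot": [0,0,0],"travel": [0,0,0],"fingers": -0.7},
    {"delta_rot": [0,0,0],"travel": [0,0,0],"fingers": -0.6},
    {"delta_rot": [0,0,0],"travel": [0,0,0],"fingers": -0.4},
    {"delta_rot": [0,0,0],"travel": [0,0,0],"fingers": 0},
    {"delta_rot": [0,0,0],"travel": [0,0,0],"fingers": 1}
  ]
}}

```text
clock: 31.72
tcp_pos: [0.4512, 0.3338, 0.0041]
orientation: [0.0, 0.851, 0.525, 0.001]
wrist_force: [-1.6, -0.5, 6.1]
finger_gap: 0.069
grip_force: 27.1
```

{"name": "carry_out", "arguments": {
  "series": [
    {"delta_rot": [0,0,0],"travel": [0,0,0],"fingers": 1},
    {"delta_rot": [0,0,0],"travel": [0,0,0.1],"fingers": 1},
    {"delta_rot": [0,0,0],"travel": [0,0,0.1],"fingers": 1},
    {"delta_rot": [0,0,0],"travel": [0,0,0],"fingers": 1}
  ]
}}

```text
clock: 32.22
tcp_pos: [0.4509, 0.3336, 0.0084]
orientation: [0.0, 0.851, 0.525, 0.0]
wrist_force: [0.3, -0.3, -0.6]
finger_gap: 0.0684
grip_force: 28.4
```

{"name": "carry_out", "arguments": {
  "series": [
    {"delta_rot": [0,0,0],"travel": [0,0,0.5],"fingers": 1},
    {"delta_rot": [0,0,0],"travel": [0,0,0.9],"fingers": 1},
    {"delta_rot": [0,0,0],"travel": [0,0,1],"fingers": 1},
    {"delta_rot": [0,0,0],"travel": [0,0,1],"fingers": 1},
    {"delta_rot": [0,0,0],"travel": [0,-0.4,0.9],"fingers": 1}
  ]
}}

```text
clock: 32.85
tcp_pos: [0.4511, 0.324, 0.1176]
orientation: [0.0, 0.851, 0.526, 0.001]
wrist_force: [-0.4, -0.1, -1.2]
finger_gap: 0.0684
grip_force: 28.6
```

{"name": "carry_out", "arguments": {
  "series": [
    {"delta_rot": [0,0,0],"travel": [0,-0.8,0.3],"fingers": 1},
    {"delta_rot": [0,0,0],"travel": [0,-1,0],"fingers": 1},
    {"delta_rot": [0,0,0],"travel": [0,-1,0],"fingers": 1},
    {"delta_rot": [0,0,0],"travel": [0,-1,0],"fingers": 1},
    {"delta_rot": [0,0,0],"travel": [0,-1,0],"fingers": 1}
  ]
}}

```text
clock: 33.48
tcp_pos: [0.4501, 0.2018, 0.1229]
orientation: [0.0, 0.851, 0.525, -0.001]
wrist_force: [0.4, -0.2, -0.7]
finger_gap: 0.0684
grip_force: 28.6
```

{"name": "carry_out", "arguments": {
  "series": [
    {"delta_rot": [0,0,0],"travel": [0,-1,0],"fingers": 1},
    {"delta_rot": [0,0,0],"travel": [0,-1,0],"fingers": 1},
    {"delta_rot": [0,0,0],"travel": [0,-1,0],"fingers": 1},
    {"delta_rot": [0,0,0],"travel": [0,-1,0],"fingers": 1},
    {"delta_rot": [0,0,0],"travel": [0,-1,0],"fingers": 1}
  ]
}}

```text
clock: 34.1
tcp_pos: [0.4498, 0.077, 0.1229]
orientation: [-0.0, 0.851, 0.525, -0.0]
wrist_force: [0.2, -0.0, -0.5]
finger_gap: 0.0686
grip_force: 28.6
```

{"name": "carry_out", "arguments": {
  "series": [
    {"delta_rot": [0,0,0],"travel": [0,-1,0],"fingers": 1},
    {"delta_rot": [0,0,0],"travel": [0,-1,0],"fingers": 1},
    {"delta_rot": [0,0,0],"travel": [0,-1,0],"fingers": 1},
    {"delta_rot": [0,0,0],"travel": [0.3,-1,0],"fingers": 1},
    {"delta_rot": [0,0,0],"travel": [0.8,-0.9,0],"fingers": 1}
  ]
}}

```text
clock: 34.72
tcp_pos: [0.4767, -0.0452, 0.123]
orientation: [-0.0, 0.851, 0.525, -0.001]
wrist_force: [0.6, -0.3, -0.7]
finger_gap: 0.0682
grip_force: 28.6
```

{"name": "carry_out", "arguments": {
  "series": [
    {"delta_rot": [0,0,0],"travel": [1,-0.9,0],"fingers": 1},
    {"delta_rot": [0,0,0],"travel": [1,-0.9,0],"fingers": 1},
    {"delta_rot": [0,0,0],"travel": [1,-0.7,0],"fingers": 1},
    {"delta_rot": [0,0,0],"travel": [1,-0.5,0],"fingers": 1},
    {"delta_rot": [0,0,0],"travel": [0.5,-0.3,0],"fingers": 1}
  ]
}}

```text
clock: 35.35
tcp_pos: [0.5909, -0.128, 0.1226]
orientation: [-0.0, 0.851, 0.525, -0.0]
wrist_force: [-0.0, 0.1, -0.8]
finger_gap: 0.0684
grip_force: 28.6
```

{"name": "carry_out", "arguments": {
  "series": [
    {"delta_rot": [0,0,0],"travel": [0.5,-0.5,0],"fingers": 1},
    {"delta_rot": [0,0,0],"travel": [0.4,-0.4,0],"fingers": 1},
    {"delta_rot": [0,0,0],"travel": [0,0,0],"fingers": 1},
    {"delta_rot": [0,0,0],"travel": [0,0,0],"fingers": 1}
  ]
}}

```text
clock: 35.85
tcp_pos: [0.6125, -0.1488, 0.1231]
orientation: [-0.0, 0.851, 0.525, -0.0]
wrist_force: [1.2, -0.5, -1.1]
finger_gap: 0.0684
grip_force: 28.6
```

```bash
sed -i 's/dish=(.452,.333)/dish=(.615,-.152)/' ov.py; python3 shot.py pics/w7.png
```

```text
35.85 [ 0.6125 -0.1488  0.1231] h 1.106 F [ 1.2 -0.5 -1.1] 0.06842887813427051
```

View pics/w7.png

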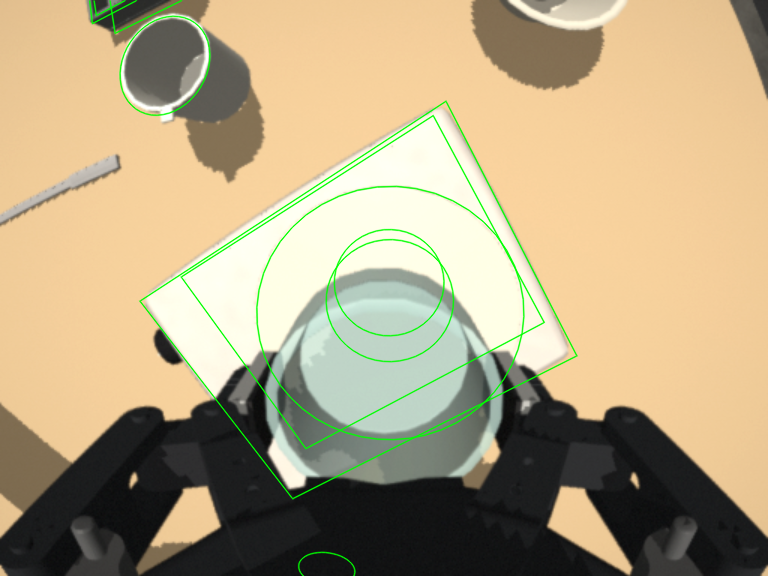

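The stirrer outline fits within about 2 mm, and the beaker (165,65) stands in the gap. I'll do the last 3 mm and lower the dish onto the plate.

{"name": "carry_out", "arguments": {
  "series": [
    {"delta_rot": [0,0,0],"travel": [0.1,-0.13,-0.5],"fingers": 1},
    {"delta_rot": [0,0,0],"travel": [0,0,-0.6],"fingers": 1},
    {"delta_rot": [0,0,0],"travel": [0,0,-0.35],"fingers": 1},
    {"delta_rot": [0,0,0],"travel": [0,0,-0.1],"fingers": 1},
    {"delta_rot": [0,0,0],"travel": [0,0,0],"fingers": 1}
  ]
}}

```text
clock: 36.52
tcp_pos: [0.6157, -0.1521, 0.0843]
orientation: [-0.0, 0.851, 0.525, -0.0]
wrist_force: [0.2, -0.1, -0.7]
finger_gap: 0.0683
grip_force: 28.6
```

{"name": "carry_out", "arguments": {
  "series": [
    {"delta_rot": [0,0,0],"travel": [0,0,-0.05],"fingers": 1},
    {"delta_rot": [0,0,0],"travel": [0,0,0],"fingers": 1}
  ]
}}

```text
clock: 36.78
tcp_pos: [0.616, -0.1523, 0.0837]
orientation: [0.0, 0.851, 0.525, 0.0]
wrist_force: [-0.3, -0.3, 0.0]
finger_gap: 0.0685
grip_force: 28.6
```

{"name": "carry_out", "arguments": {
  "series": [
    {"delta_rot": [0,0,0],"travel": [0,0,-0.04],"fingers": 1},
    {"delta_rot": [0,0,0],"travel": [0,0,0],"fingers": 1}
  ]
}}

```text
clock: 37.02
tcp_pos: [0.6158, -0.1522, 0.0824]
orientation: [0.0, 0.851, 0.525, 0.0]
wrist_force: [-0.4, -0.9, -0.0]
finger_gap: 0.0688
grip_force: 28.6
```

{"name": "carry_out", "arguments": {
  "series": [
    {"delta_rot": [0,0,0],"travel": [0,0,-0.04],"fingers": 1},
    {"delta_rot": [0,0,0],"travel": [0,0,0],"fingers": 1}
  ]
}}

```text
clock: 37.28
tcp_pos: [0.6157, -0.1522, 0.0812]
orientation: [-0.0, 0.851, 0.525, -0.0]
wrist_force: [0.5, -0.1, -0.2]
finger_gap: 0.0686
grip_force: 28.6
```

{"name": "carry_out", "arguments": {
  "series": [
    {"delta_rot": [0,0,0],"travel": [0,0,-0.04],"fingers": 1},
    {"delta_rot": [0,0,0],"travel": [0,0,0],"fingers": 1}
  ]
}}

```text
clock: 37.52
tcp_pos: [0.6157, -0.1521, 0.0802]
orientation: [-0.0, 0.851, 0.525, -0.0]
wrist_force: [0.1, -0.1, -0.6]
finger_gap: 0.0684
grip_force: 28.6
```

{"name": "carry_out", "arguments": {
  "series": [
    {"delta_rot": [0,0,0],"travel": [0,0,-0.03],"fingers": 1},
    {"delta_rot": [0,0,0],"travel": [0,0,0],"fingers": 1}
  ]
}}

```text
clock: 37.78
tcp_pos: [0.6157, -0.1522, 0.0795]
orientation: [-0.0, 0.851, 0.525, -0.0]
wrist_force: [-1.1, 0.3, -1.8]
finger_gap: 0.0684
grip_force: 28.6
```

{"name": "carry_out", "arguments": {
  "series": [
    {"delta_rot": [0,0,0],"travel": [0,0,-0.03],"fingers": 1},
    {"delta_rot": [0,0,0],"travel": [0,0,0],"fingers": 1}
  ]
}}

```text
clock: 38.02
tcp_pos: [0.6158, -0.1522, 0.0792]
orientation: [0.0, 0.851, 0.525, 0.0]
wrist_force: [-1.6, 0.3, 2.8]
finger_gap: 0.0687
grip_force: 28.8
```

{"name": "carry_out", "arguments": {
  "series": [
    {"delta_rot": [0,0,0],"travel": [0,0,0],"fingers": -0.7},
    {"delta_rot": [0,0,0],"travel": [0,0,0],"fingers": -1},
    {"delta_rot": [0,0,0],"travel": [0,0,0],"fingers": -1},
    {"delta_rot": [0,0,0],"travel": [0,0,0.4],"fingers": -1},
    {"delta_rot": [0,0,0],"travel": [0,0,0.8],"fingers": -1}
  ]
}}

```text
clock: 38.65
tcp_pos: [0.6152, -0.152, 0.1088]
orientation: [-0.001, 0.851, 0.525, -0.001]
wrist_force: [-0.5, -0.4, 0.3]
finger_gap: 0.0856
grip_force: 0.0
```

{"name": "carry_out", "arguments": {
  "series": [
    {"delta_rot": [0,0,0],"travel": [0,0,1],"fingers": -1},
    {"delta_rot": [0,0,0],"travel": [0,0,1],"fingers": -1},
    {"delta_rot": [0,0,0],"travel": [-0.5,-0.6,0],"fingers": -1},
    {"delta_rot": [0,0,0],"travel": [-0.8,-1,0],"fingers": -1},
    {"delta_rot": [0,0,0],"travel": [-0.8,-1,0],"fingers": -1}
  ]
}}

```text
clock: 39.28
tcp_pos: [0.5617, -0.2181, 0.158]
orientation: [-0.0, 0.851, 0.525, -0.0]
wrist_force: [0.6, -0.1, 1.2]
finger_gap: 0.0854
grip_force: 0.0
```

{"name": "carry_out", "arguments": {
  "series": [
    {"delta_rot": [0,0,0],"travel": [-0.8,-1,0],"fingers": -1},
    {"delta_rot": [0,0,0],"travel": [-0.8,-1,0],"fingers": -1},
    {"delta_rot": [0,0,0],"travel": [-0.8,-1,0],"fingers": -1},
    {"delta_rot": [0,0,0],"travel": [-0.8,-1,0],"fingers": -1},
    {"delta_rot": [0,0,0],"travel": [-0.8,-1,0],"fingers": -1}
  ]
}}

```text
clock: 39.9
tcp_pos: [0.4613, -0.3431, 0.158]
orientation: [-0.001, 0.851, 0.525, -0.0]
wrist_force: [0.3, -0.3, 0.0]
finger_gap: 0.0854
grip_force: 0.0
```

{"name": "carry_out", "arguments": {
  "series": [
    {"delta_rot": [0,0,0],"travel": [-0.6,-0.9,0],"fingers": -1},
    {"delta_rot": [0,0,0],"travel": [0,0,0],"fingers": -1},
    {"delta_rot": [0,0,0],"travel": [0,0,0],"fingers": -1}
  ]
}}

```text
clock: 40.28
tcp_pos: [0.4477, -0.3644, 0.1583]
orientation: [-0.001, 0.851, 0.525, 0.0]
wrist_force: [0.0, -0.2, -0.4]
finger_gap: 0.0854
grip_force: 0.0
```

```bash
python3 shot.py pics/w8.png
```

```text
40.27 [ 0.4477 -0.3644  0.1583] h 1.106 F [ 0.  -0.2 -0.4] 0.08537571291900288
```

View pics/w8.png

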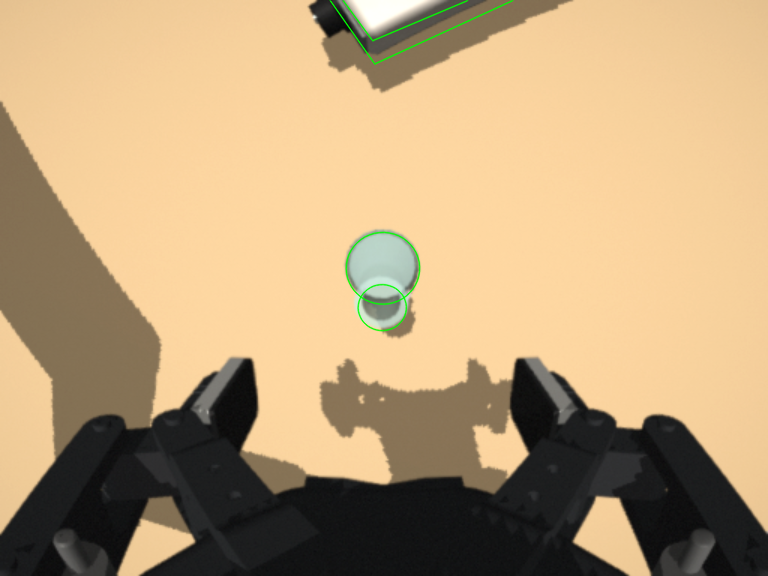

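The flask (rim 382,307) matches its outline and is centred. Now the neck grasp.

{"name": "carry_out", "arguments": {
  "series": [
    {"delta_rot": [0,0,0],"travel": [0,0,-0.7],"fingers": -1},
    {"delta_rot": [0,0,0],"travel": [0,0,-1],"fingers": -1},
    {"delta_rot": [0,0,0],"travel": [0,0,-1],"fingers": -1},
    {"delta_rot": [0,0,0],"travel": [0,0,-0.8],"fingers": -1},
    {"delta_rot": [0,0,0],"travel": [0,0,-0.5],"fingers": -1}
  ],
  "squeeze": 25
}}

```text
clock: 40.95
tcp_pos: [0.4484, -0.3634, 0.0577]
orientation: [-0.001, 0.851, 0.526, -0.0]
wrist_force: [0.1, -0.1, 0.2]
finger_gap: 0.0855
grip_force: 0.0
```

{"name": "carry_out", "arguments": {
  "series": [
    {"delta_rot": [0,0,0],"travel": [0,0,0],"fingers": 0},
    {"delta_rot": [0,0,0],"travel": [0,0,0],"fingers": 0.3},
    {"delta_rot": [0,0,0],"travel": [0,0,0],"fingers": 0.6},
    {"delta_rot": [0,0,0],"travel": [0,0,0],"fingers": 1},
    {"delta_rot": [0,0,0],"travel": [0,0,0],"fingers": 1}
  ]
}}

```text
clock: 41.58
tcp_pos: [0.4486, -0.3651, 0.0595]
orientation: [0.001, 0.851, 0.525, 0.0]
wrist_force: [-0.4, 0.3, 1.8]
finger_gap: 0.023
grip_force: 28.2
```

{"name": "carry_out", "arguments": {
  "series": [
    {"delta_rot": [0,0,0],"travel": [0,0,0],"fingers": 1},
    {"delta_rot": [0,0,0],"travel": [0,0,0.1],"fingers": 1},
    {"delta_rot": [0,0,0],"travel": [0,0,0.1],"fingers": 1},
    {"delta_rot": [0,0,0],"travel": [0,0,0],"fingers": 1}
  ]
}}

```text
clock: 42.08
tcp_pos: [0.4483, -0.3647, 0.0638]
orientation: [-0.0, 0.851, 0.525, 0.0]
wrist_force: [0.2, -0.1, -0.5]
finger_gap: 0.0232
grip_force: 27.9
```

{"name": "carry_out", "arguments": {
  "series": [
    {"delta_rot": [0,0,0],"travel": [0,0,0.5],"fingers": 1},
    {"delta_rot": [0,0,0],"travel": [0,0,1],"fingers": 1},
    {"delta_rot": [0,0,0],"travel": [0,0,1],"fingers": 1},
    {"delta_rot": [0,0,0],"travel": [0,0,1],"fingers": 1},
    {"delta_rot": [0,0,0],"travel": [0,0,1],"fingers": 1}
  ]
}}

```text
clock: 42.7
tcp_pos: [0.4483, -0.3647, 0.178]
orientation: [0.0, 0.851, 0.525, 0.0]
wrist_force: [0.4, -0.6, -0.7]
finger_gap: 0.0232
grip_force: 27.9
```

{"name": "carry_out", "arguments": {
  "series": [
    {"delta_rot": [0,0,0],"travel": [0.4,0.5,0.8],"fingers": 1},
    {"delta_rot": [0,0,0],"travel": [0.7,0.9,0],"fingers": 1},
    {"delta_rot": [0,0,0],"travel": [0.8,1,0],"fingers": 1},
    {"delta_rot": [0,0,0],"travel": [0.8,1,0],"fingers": 1},
    {"delta_rot": [0,0,0],"travel": [0.8,1,0],"fingers": 1}
  ]
}}

```text
clock: 43.32
tcp_pos: [0.5364, -0.2539, 0.1972]
orientation: [0.0, 0.851, 0.525, 0.0]
wrist_force: [0.3, -0.8, 0.7]
finger_gap: 0.0233
grip_force: 27.9
```

{"name": "carry_out", "arguments": {
  "series": [
    {"delta_rot": [0,0,0],"travel": [0.8,1,0],"fingers": 1},
    {"delta_rot": [0,0,0],"travel": [0.7,0.9,0],"fingers": 1},
    {"delta_rot": [0,0,0],"travel": [0.6,0.8,0],"fingers": 1},
    {"delta_rot": [0,0,0],"travel": [0,0,0],"fingers": 1},
    {"delta_rot": [0,0,0],"travel": [0,0,0],"fingers": 1}
  ]
}}

```text
clock: 43.95
tcp_pos: [0.5881, -0.1875, 0.1967]
orientation: [0.0, 0.851, 0.525, -0.0]
wrist_force: [-0.2, 0.6, -0.3]
finger_gap: 0.0233
grip_force: 27.9
```

Run:
```python
from ov import *
import ov, shot
ov.lines=shot.lines=lambda:[circ(.6155,-.152,.115,.034),circ(.6155,-.152,.079,.034),circ(.615,-.152,.075,.0625)]
shot.shot("pics/w9.png")
```

```text
43.95 [ 0.5881 -0.1875  0.1967] h 1.105 F [-0.2  0.6 -0.3] 0.02326016850170794
```

View pics/w9.png

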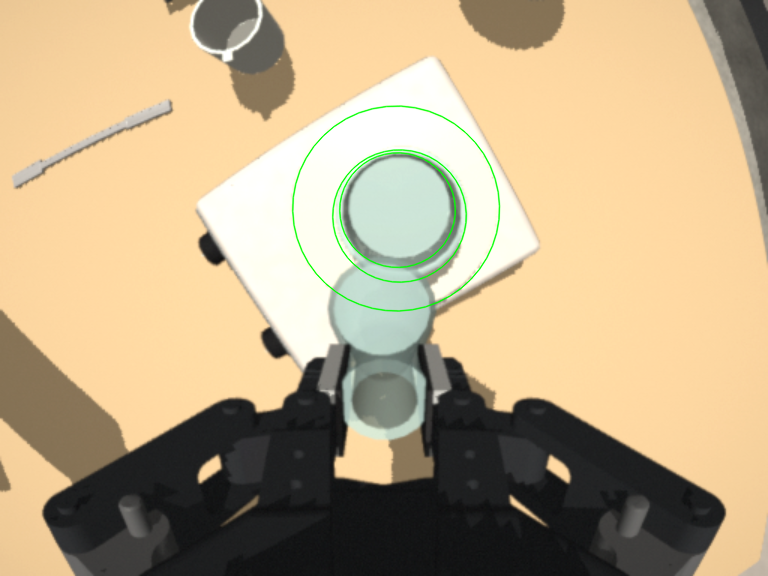

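The dish sits centred on the plate (401,208), about 1.5 mm right of its outline. The flask hangs straight at (382,308). I'll move over the dish and lower.

{"name": "carry_out", "arguments": {
  "series": [
    {"delta_rot": [0,0,0],"travel": [0.4,0.5,0],"fingers": 1},
    {"delta_rot": [0,0,0],"travel": [0.5,0.6,0],"fingers": 1},
    {"delta_rot": [0,0,0],"travel": [0.28,0.28,0],"fingers": 1},
    {"delta_rot": [0,0,0],"travel": [0,0,0],"fingers": 1},
    {"delta_rot": [0,0,0],"travel": [0,0,-0.4],"fingers": 1}
  ]
}}

```text
clock: 44.62
tcp_pos: [0.6183, -0.1528, 0.1867]
orientation: [0.001, 0.851, 0.525, 0.0]
wrist_force: [0.1, 0.9, 0.9]
finger_gap: 0.0232
grip_force: 27.9
```

{"name": "carry_out", "arguments": {
  "series": [
    {"delta_rot": [0,0,0],"travel": [0,0,-0.5],"fingers": 1},
    {"delta_rot": [0,0,0],"travel": [0,0,-0.5],"fingers": 1},
    {"delta_rot": [0,0,0],"travel": [0,0,-0.4],"fingers": 1},
    {"delta_rot": [0,0,0],"travel": [0,0,-0.2],"fingers": 1},
    {"delta_rot": [0,0,0],"travel": [0,0,0],"fingers": 1}
  ]
}}

```text
clock: 45.25
tcp_pos: [0.6176, -0.1527, 0.1459]
orientation: [-0.0, 0.851, 0.525, -0.0]
wrist_force: [-0.4, 0.6, -0.8]
finger_gap: 0.0231
grip_force: 27.9
```

{"name": "carry_out", "arguments": {
  "series": [
    {"delta_rot": [0,0,0],"travel": [0,0,-0.08],"fingers": 1},
    {"delta_rot": [0,0,0],"travel": [0,0,0],"fingers": 1}
  ]
}}

```text
clock: 45.5
tcp_pos: [0.618, -0.1528, 0.1446]
orientation: [0.0, 0.851, 0.525, 0.0]
wrist_force: [-0.1, 0.1, 0.2]
finger_gap: 0.0228
grip_force: 27.9
```

{"name": "carry_out", "arguments": {
  "series": [
    {"delta_rot": [0,0,0],"travel": [0,0,-0.06],"fingers": 1},
    {"delta_rot": [0,0,0],"travel": [0,0,0],"fingers": 1}
  ]
}}

```text
clock: 45.75
tcp_pos: [0.6178, -0.1527, 0.1428]
orientation: [0.0, 0.851, 0.525, 0.0]
wrist_force: [-0.0, 0.3, -0.9]
finger_gap: 0.0232
grip_force: 27.9
```

{"name": "carry_out", "arguments": {
  "series": [
    {"delta_rot": [0,0,0],"travel": [0,0,-0.06],"fingers": 1},
    {"delta_rot": [0,0,0],"travel": [0,0,0],"fingers": 1}
  ]
}}

```text
clock: 46.0
tcp_pos: [0.6177, -0.1527, 0.1411]
orientation: [-0.0, 0.851, 0.525, -0.0]
wrist_force: [0.4, 0.2, -0.7]
finger_gap: 0.0229
grip_force: 27.9
```

{"name": "carry_out", "arguments": {
  "series": [
    {"delta_rot": [0,0,0],"travel": [0,0,-0.06],"fingers": 1},
    {"delta_rot": [0,0,0],"travel": [0,0,0],"fingers": 1}
  ]
}}

```text
clock: 46.25
tcp_pos: [0.6177, -0.1527, 0.1396]
orientation: [-0.0, 0.851, 0.525, -0.0]
wrist_force: [-0.5, -0.8, -0.5]
finger_gap: 0.0233
grip_force: 27.9
```

{"name": "carry_out", "arguments": {
  "series": [
    {"delta_rot": [0,0,0],"travel": [0,0,-0.04],"fingers": 1},
    {"delta_rot": [0,0,0],"travel": [0,0,0],"fingers": 1}
  ]
}}

```text
clock: 46.5
tcp_pos: [0.6178, -0.1526, 0.1387]
orientation: [-0.0, 0.851, 0.525, -0.0]
wrist_force: [-0.1, 0.2, -1.3]
finger_gap: 0.0233
grip_force: 27.9
```

{"name": "carry_out", "arguments": {
  "series": [
    {"delta_rot": [0,0,0],"travel": [0,0,-0.03],"fingers": 1},
    {"delta_rot": [0,0,0],"travel": [0,0,0],"fingers": 1}
  ]
}}

```text
clock: 46.75
tcp_pos: [0.6178, -0.1527, 0.1385]
orientation: [0.0, 0.851, 0.525, 0.0]
wrist_force: [-0.4, -0.0, 2.9]
finger_gap: 0.0236
grip_force: 28.2
```

{"name": "carry_out", "arguments": {
  "series": [
    {"delta_rot": [0,0,0],"travel": [0,0,-0.03],"fingers": 1},
    {"delta_rot": [0,0,0],"travel": [0,0,0],"fingers": 1}
  ]
}}

```text
clock: 47.0
tcp_pos: [0.6179, -0.1527, 0.1385]
orientation: [0.0, 0.851, 0.525, 0.0]
wrist_force: [-3.9, 1.2, 6.9]
finger_gap: 0.023
grip_force: 28.7
```

Contact felt. I'll release, rise, back off, then check everything.

{"name": "carry_out", "arguments": {
  "series": [
    {"delta_rot": [0,0,0],"travel": [0,0,0],"fingers": 0},
    {"delta_rot": [0,0,0],"travel": [0,0,0],"fingers": -1},
    {"delta_rot": [0,0,0],"travel": [0,0,0],"fingers": -1},
    {"delta_rot": [0,0,0],"travel": [0,0,0.5],"fingers": -1},
    {"delta_rot": [0,0,0],"travel": [0,0,0.9],"fingers": -1}
  ]
}}

```text
clock: 47.62
tcp_pos: [0.6173, -0.1525, 0.1724]
orientation: [-0.001, 0.851, 0.525, -0.001]
wrist_force: [0.4, -0.5, 0.5]
finger_gap: 0.0853
grip_force: 0.0
```

{"name": "carry_out", "arguments": {
  "series": [
    {"delta_rot": [0,0,0],"travel": [0,0,1],"fingers": -1},
    {"delta_rot": [0,0,0],"travel": [0,0,1],"fingers": -1},
    {"delta_rot": [0,0,0],"travel": [-0.5,-0.8,0.5],"fingers": -1},
    {"delta_rot": [0,0,0],"travel": [-0.8,-1,0],"fingers": -1},
    {"delta_rot": [0,0,0],"travel": [-0.8,-1,0],"fingers": -1}
  ]
}}

```text
clock: 48.25
tcp_pos: [0.5642, -0.2242, 0.2352]
orientation: [0.0, 0.851, 0.525, -0.0]
wrist_force: [-0.8, 0.2, 0.1]
finger_gap: 0.0855
grip_force: 0.0
```

{"name": "carry_out", "arguments": {
  "series": [
    {"delta_rot": [0,0,0],"travel": [-0.8,-1,0],"fingers": -1},
    {"delta_rot": [0,0,0],"travel": [-0.8,-1,0],"fingers": -1},
    {"delta_rot": [0,0,0],"travel": [-0.8,-1,0],"fingers": -1},
    {"delta_rot": [0,0,0],"travel": [0,0,0],"fingers": -1},
    {"delta_rot": [0,0,0],"travel": [0,0,0],"fingers": -1}
  ]
}}

```text
clock: 48.88
tcp_pos: [0.505, -0.298, 0.235]
orientation: [-0.0, 0.851, 0.525, 0.0]
wrist_force: [0.7, 1.3, 0.3]
finger_gap: 0.0853
grip_force: 0.0
```

Run:
```python
from ov import *
import ov
x,y=.617,-.1525
L0=ov.lines
O["dish"]=(9,9);O["fl"]=(9,9)
O["dish"]=(.575,.009);O["fl"]=(.575,.009)
def L():
    return L0()[:-5]+[circ(.575,.009,.07,.025),circ(.575,.009,0,.0245),circ(x,y,.115,.034),circ(x,y,.169,.012)]
ov.lines=L
print(env.get_state()["clock"],env.get_state()["tcp_pos"])
a=draw(cam("top"),185,135,385,215,4)
b=draw(cam("scene"),160,95,315,285,3)
cv2.imwrite("pics/f1.png",a);cv2.imwrite("pics/f2.png",b)
```

```text
48.875 [ 0.50496193 -0.29798053  0.23497662]
```

View pics/f1.png

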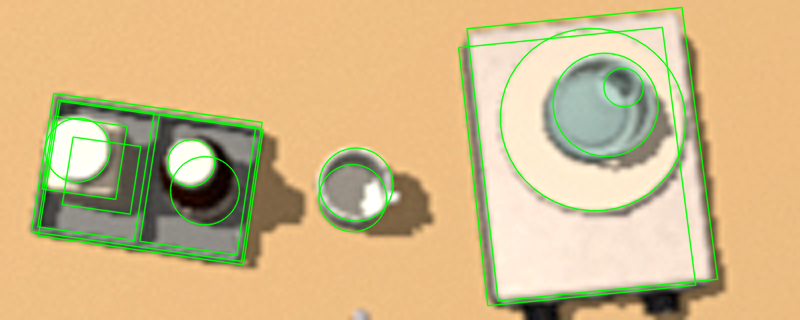

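View pics/f2.png

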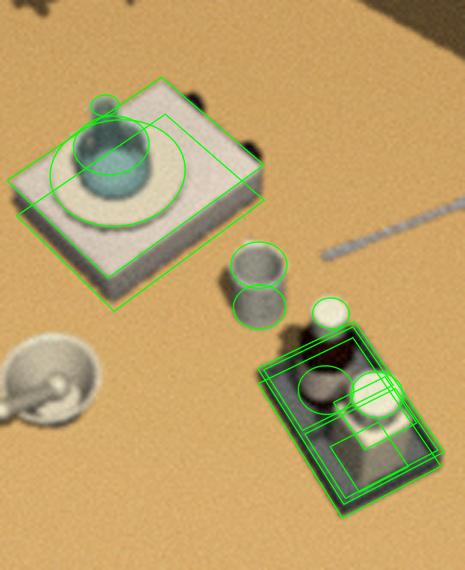

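Both final views show everything upright and on its outline: the bottles in their bays, the beaker alone in the gap, and the flask in the dish at the middle of the plate. Handing in.

```bash
python3 -c "
from workcell import env
print(env.hand_in())"
```

```text
the job is handed in; nothing more can be done
None
```

The bench is laid out as asked and the job was handed in at about 49 s of the 144 s. The final camera views show every piece upright and in place, but no verdict was returned.

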